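Sweep out the V-block and hold the tube seated in it

ROBOT

A 7-joint arm with a two-finger parallel gripper is mounted at the origin on the work surface. World frame = base frame: x ahead of the robot, y to its left, z up, the work surface at z = 0. Lengths are in m, angles in rad, forces in N, time in s.
With the tool pointing down it reaches from about 0.4 to 0.85 m from the base axis. Payload 10.4 kg.
Tool frame: the origin (TCP) lies between the finger pads; the fingertips stand manip.finger_overhang ahead of it and the grasp point (between the pads) lies 11 mm behind it (manip.finger_overhang is the distance from the TCP to the fingertips, in m); x points along the fingers, z is the direction in which the jaws open and shut, and the axes are right-handed (so a half turn about x gives the same grasp; the last joint's range is limited). The gripper opens to 85 mm and grips with 20 to 120 N. Pads are 22 mm wide; open, the fingers measure 114 mm over their backs; the gripper's body (76 mm by 85 mm) begins 54 mm behind the grasp point. The pads swing forward as they close: fully open they stand 13 mm farther back than shut.
Start: joints at [1.103, 0.332, -0.065, 1.46, 0.022, 1.35, -0.088], TCP at [0.269, -0.564, 0.239] pointing down, gripper open.
Joint ranges: [-2.6, 2.6], [-0.5, 2.12], [-1.47, 1.34], [0.16, 2.42], [-1.27, 4.41], [0.06, 2.06], [-2.6, 2.6]. Speed limits (rad/s): [2.22, 2.22, 2.79, 2.79, 3.14, 3.14, 3.14].

INTERFACE

Orientations are given as a unit quaternion [x, y, z, w].
In Python, from workcell import get_obs, camera, workorder, manip gives the robot as it stands. The module is installed in compiled form; this text tells all that it offers.
- The arm moves only by the tool play_rows, never from a script. Its argument "increments" is text: rows parted by semicolons, each of 4 numbers parted by spaces: the shift along the tool's x, y, z in m, then the turn about the tool's x in rad. A call has 1 to 20 rows; each row shifts and turns the pose as measured when the row begins, along the tool's axes as they then stand; what a row does not reach is not made up. A row lasts 1/10 s, in which the tool goes at most 50 mm and 8.59 degrees, less where a joint would pass 70% of its speed; a pose out of reach is approached as far as the arm can. A call is refused whole if a number of a shift passes 0.05 or a number of a turn 0.15, either way. A call with a gripper value outside its range is refused whole. "hand" is the gripper command: -1 is fully open, 1 is shut, values between are in proportion, set as the call begins (left out, the last holds). The fingers move at their own pace and stop on an object; "squeeze" is the grip in N (left out, the last holds). Time passes only in rows, so rows that do not move let the fingers close. It gives the time, the measured TCP pose, the force and the opening at its end, in the units of the state.
- get_obs(): the state, without advancing time (a new reading comes with each control period).
- camera(name): name is "scene" or "top" or "wrist"; returns a dict with "img" (480x640x3 uint8, blue, green, red), "fov_y" (degrees; the focal length in pixels is half the picture's height over the tangent of half this angle, whatever the lens; pixels are square), "cx", "cy" (the principal point, pixels), "R" (3x3) and "t" (3): a world point X has camera coordinates R X + t; the wrist camera has in their place "tool_from_camera" (4x4, takes a point from camera to tool coordinates, whose origin is the TCP and whose axes are the tool frame's). Camera axes: x right, y down, z forward; pixel columns grow to the right and rows downward; lengths in m; the calibration is good to about 2 mm. A picture is of the moment at which its call begins: read the wrist's pose just before it. There is no depth.
- workorder.hand_in(): hands the job in, once; it reports no verdict.
The state is a dict: "clock": time; "joint_pos": joint angles; "joint_velocities": joint speeds; "tau": joint torques, N m; "position": TCP position; "ee_rot": TCP orientation; "ft_force": force on the tool from outside, world axes, zero at the start; "torque": the same for the moment, N m; "grip_width": opening from 0.0 (shut) to 1.0 (fully open).
Only numpy, scipy, OpenCV 4.12 (cv2) and the standard library are available. Lean on these libraries where they do the work, as an engineer would, in place of code of your own. Each camera call takes 0.05 s, during which the arm holds its last target.

TASK

Before this tube can be drilled, the V-block must be clean: with the wooden push stick, not with your fingers or the tube, sweep the three metal offcuts along the groove into the tray at its end, then lay the stick back down on the bench, clear of the V-block and its tray. Then take the tube from its board, lay it in the groove, centred along the block, and press it straight down with about 15 N so that it bears firmly on both sloping faces; finish while still holding it pressed there with the gripper, and leave the other things on the bench alone.

Things in the scene. Friction and masses are not known exactly. Their poses are not given: they have to be found in the camera images.
- vee: The dark steel V-block with its scrap tray, fixed to the bench. Origin: on the bench under the middle of the block; x runs along the groove towards the tray, z up. The block is 120 mm long (x -60 to +60), 90 wide, its top 80 mm above the bench; a base flange 12 mm high and 110 wide sticks out to x = -90. The 90-degree groove is 40 mm wide at the top and open at both ends; its bottom line is 60 mm above the bench.
- vee_left: The groove's sloping face on the +y side of the block, fixed to it; same origin and axes as the V-block.
- vee_right: The groove's sloping face on the -y side of the block, fixed to it; same origin and axes as the V-block.
- vee_seat (a point): Where the centre of the tube lies when it is seated, centred along the groove: 95.4 mm above the bench, so 15.4 mm above the block's top; axes as the V-block.
- tray_in (a point): Centre of the inner floor of the open steel tray that stands against the block's +x end, 4 mm above the bench; inside 110 mm (x, along the groove) by 100 mm, walls 4 mm thick, rim 40 mm above the bench (20 mm below the groove's bottom line); axes as the V-block.
- offcut0_center (a point): Centre of a square-bar aluminium offcut (first in the groove, counted from the open end), 20 x 20 x 24 mm, 26 g, its 24 mm side along the groove (its x); it lies edge-down on both groove faces, 14 mm above the bottom line, its top edge 28 mm above that line.
- offcut1_center (a point): Centre of a square-bar aluminium offcut (second in the groove, counted from the open end), 20 x 20 x 24 mm, 26 g, its 24 mm side along the groove (its x); it lies edge-down on both groove faces, 14 mm above the bottom line, its top edge 28 mm above that line.
- offcut2_center (a point): Centre of a square-bar aluminium offcut (third, nearest the tray in the groove, counted from the open end), 20 x 20 x 24 mm, 26 g, its 24 mm side along the groove (its x); it lies edge-down on both groove faces, 14 mm above the bottom line, its top edge 28 mm above that line.
- stick_center (a point): Centre of the dark wooden push stick, 27 mm above its underside; x along its length, z up. Blade 130 mm long, 18 wide, 24 tall; on top of its middle a grip 50 mm long, 24 wide, 30 tall (from 24 to 54 mm above the underside). About 90 g, it stands on the blade on the bench, loose; either end can lead. At rest in the groove the blade's underside would be 9 mm above the bottom line. It and the tube may lie on either side of the bench.
- stick: The same push stick, origin under its middle on its underside.
- rest: Wooden board, fixed, on which the tube lies: 130 x 90 x 8 mm, origin on the bench under its middle, x along the tube. Four chocks, rising to 20 mm above the bench, stop the tube from rolling; they stand within 14 mm of the tube's ends, its middle 85 mm is free on both sides.
- tube_center (a point): Centre of the steel tube, 50 mm outside diameter, 110 long, x along its axis, about 0.28 kg (20 to 30 percent more or less); it lies on the board with its axis 33 mm above the bench.
- tube: The same steel tube; origin at its centre.
- offcut0: The same offcut as the point of that name; origin at its centre.
- offcut1: The same offcut as the point of that name; origin at its centre.
- offcut2: The same offcut as the point of that name; origin at its centre.
- tape: Bystander, leave alone: a black tape measure, 70 x 34 x 62 mm.
- jar: Bystander, leave alone: a small white jar with lid, 60 mm across, 70 tall.
- glue: Bystander, leave alone: a yellow glue bottle, 56 mm across, 140 tall.
- can: Bystander, leave alone: a grey can, 64 mm across, 150 tall.
- wrench: Bystander, leave alone: a flat steel wrench.
- driver: Bystander, leave alone: a screwdriver.
- block: Bystander, leave alone: a flat wooden block, 90 x 45 x 30 mm.
Not all that is in view belongs to the job. Leave any green look-alike of the tube alone. There is more than one size of the stick; the job needs the larger.

How it is judged:
On the way, in this order (a step that is already met when the one before it is completed fails the run):
1. all three offcuts lie in the tray, clear of the stick (x of offcut0_center in the frame of tray_in between -0.055 and 0.055 m and y of offcut0_center in the frame of tray_in between -0.05 and 0.05 m and z of each of offcut0_center, offcut1_center, offcut2_center in the frame of tray_in below 0.06 m and contact force between each of offcut0, offcut1, offcut2 and stick below 0.2 N and x of offcut1_center in the frame of tray_in between -0.055 and 0.055 m and y of offcut1_center in the frame of tray_in between -0.05 and 0.05 m and x of offcut2_center in the frame of tray_in between -0.055 and 0.055 m and y of offcut2_center in the frame of tray_in between -0.05 and 0.05 m), for 0.2 s.
2. the tube lies in the groove on both faces (x of tube_center in the frame of vee_seat between -0.02 and 0.02 m and y of tube_center in the frame of vee_seat between -0.003 and 0.003 m and z of tube_center in the frame of vee_seat between -0.003 and 0.003 m and angle between the x axis of tube_center and the x axis of vee_seat, either way round below 0.06 rad and contact force between tube and vee_left above 0.5 N and contact force between tube and vee_right above 0.5 N), for 0.2 s.
At the end, for the whole second after the job is handed in: Tube still and held, within 20 mm of mid-block along the groove, 3 mm across and in height, 0.06 rad of its axis; over 4 N on each face, fingers over 3 N on it; offcuts in the tray (centres under 60 mm above its floor); stick still on the bench, centre under 40 mm, touching none of these (all of step 1 and x of tube_center in the frame of vee_seat between -0.02 and 0.02 m and y of tube_center in the frame of vee_seat between -0.003 and 0.003 m and z of tube_center in the frame of vee_seat between -0.003 and 0.003 m and angle between the x axis of tube_center and the x axis of vee_seat, either way round below 0.06 rad and contact force between tube and vee_left above 4 N and contact force between tube and vee_right above 4 N and contact force between the fingers and tube above 3 N and linear speed of each of tube, stick below 0.02 m/s and contact force between stick and tube below 0.1 N and contact force between stick and vee below 0.05 N and contact force between stick and the fingers below 0.05 N and height (world z) of stick_center below 0.04 m); the arm keeps its last pose, push and grip.
It fails at once if the robot pushes an offcut with the gripper or arm itself (contact force between any of the fingers, the arm and offcut0 above 1 N).
It fails at once if the robot pushes an offcut with the gripper or arm itself (contact force between any of the fingers, the arm and offcut1 above 1 N).
It fails at once if the robot pushes an offcut with the gripper or arm itself (contact force between any of the fingers, the arm and offcut2 above 1 N).
It fails at once if the tube is pushed against an offcut (contact force between tube and offcut0 above 1 N or contact force between tube and offcut1 above 1 N or contact force between tube and offcut2 above 1 N).
It fails at once if a bystander is shifted by more than 30 mm (distance of any of tape, jar, glue, can, wrench, driver, block from where it was at the start of the episode above 0.03 m).
It also fails if it takes over 72 s, if anything falls off the work surface, if the arm or the gripper's body presses on something with over 40 N, if the wrist force passes 120 N, or if a joint passes its speed limit or range.

## Working session

There is one attempt and no reset: what is moved stays moved. The work goes in short steps, Python scripts to look and compute and a tool call to move; the robot and the scene stay as the last step left them, time stands still between calls to the robot, and variables do not carry over. Pictures are saved under pics/ and viewed, and the job is handed in when it is done.

Besides the shell and the picture viewer there is one more tool, called as name(argument=value, ...) on one line, values as JSON. play_rows: Moves the arm, as the interface text tells. Its arguments: {"type":"object","properties":{"increments":{"type":"string"},"hand":{"type":"number"},"squeeze":{"type":"number"}},"required":["increments"]}

```bash
mkdir -p pics; python3 - <<'E'
from workcell import get_obs, camera, workorder, manip
import cv2,numpy as np
print({k:np.round(v,4).tolist() if not isinstance(v,(int,float)) else v for k,v in get_obs().items()})
print(manip.finger_overhang)
for n in ("scene","top","wrist"):
    c=camera(n); cv2.imwrite(f"pics/{n}0.png",c["img"]); print(n,{k:(np.round(v,4).tolist()) for k,v in c.items() if k!="img"})
E
```

```text
{'clock': 0.0, 'joint_pos': [1.1034, 0.3329, -0.0647, 1.4609, 0.0216, 1.3499, -0.0885], 'joint_velocities': [0.0005, -0.0007, 0.0009, -0.0005, 0.0008, -0.0024, -0.0007], 'tau': [0.0011, -62.5446, 0.0498, -39.1607, 0.0161, 0.0099, 0.0], 'position': [0.2688, -0.5639, 0.2385], 'ee_rot': [0.3776, 0.5984, -0.3772, 0.5976], 'ft_force': [0.6518, -0.5661, 0.3786], 'torque': [-0.0139, 0.0518, -0.0043], 'grip_width': 1.0001805296065787}
0.008
scene {'fov_y': 45.2889, 'cx': 318.6807, 'cy': 253.6818, 'R': [[0.3574, 0.9338, 0.0147], [0.6281, -0.2287, -0.7438], [-0.6912, 0.2751, -0.6682]], 't': [-0.2114, -0.2907, 1.7663]}
top {'fov_y': 56.0426, 'cx': 310.2064, 'cy': 243.5747, 'R': [[0.0078, -0.9995, 0.0292], [-0.9898, -0.0119, -0.1422], [0.1424, -0.0278, -0.9894]], 't': [-0.0213, 0.5832, 0.9342]}
wrist {'fov_y': 68.7139, 'cx': 320.0758, 'cy': 237.7463, 'tool_from_camera': [[-0.0009, -0.2763, 0.9611, -0.1344], [-0.0004, -0.9611, -0.2763, 0.0723], [1.0, -0.0006, 0.0007, 0.0006], [0.0, 0.0, 0.0, 1.0]]}
```

View pics/top0.png

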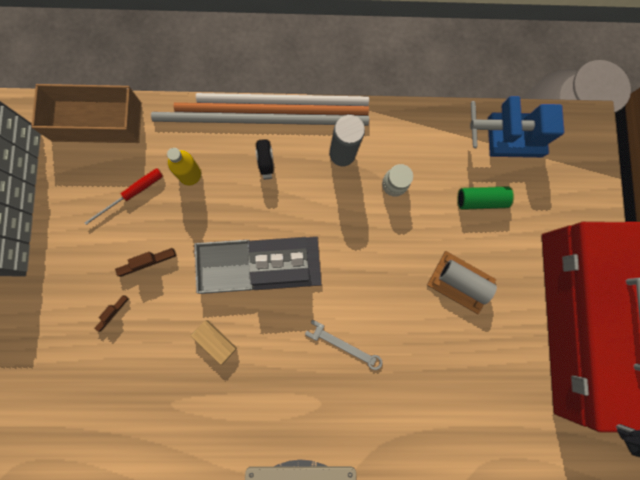

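View pics/scene0.png

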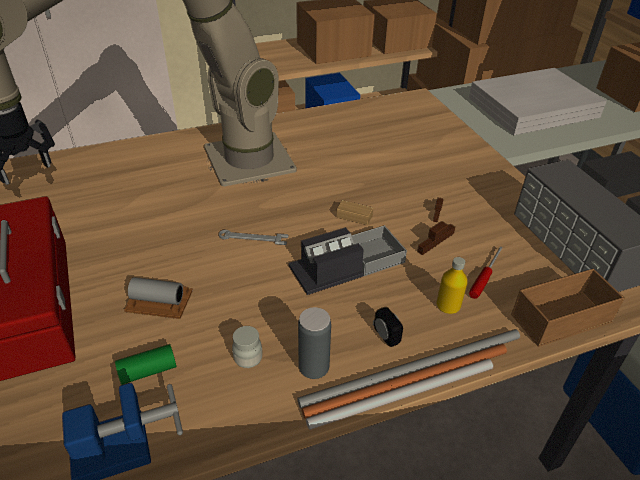

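View pics/wrist0.png

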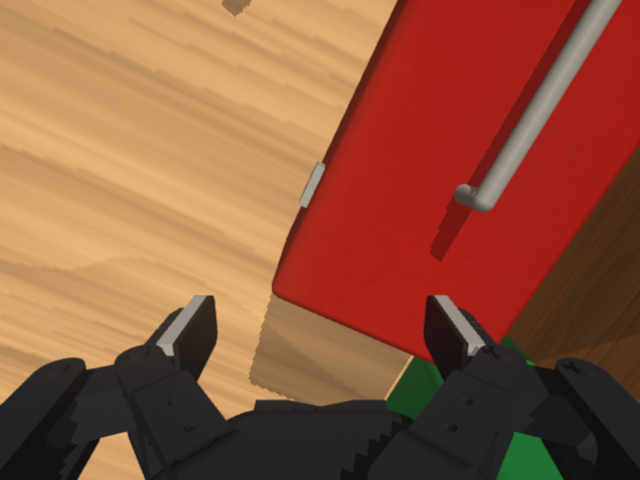

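Top view: the robot is at the bottom, with image-up = +x and image-left = +y. There are two stick candidates: the larger at (146,262) and the smaller at (112,314). The larger one fits. The tube candidates are grey on its board at (467,282), which fits, and the green look-alike at (486,198). I'll confirm with crops.

```bash
python3 - <<'E'
import cv2,numpy as np
t=cv2.imread("pics/top0.png"); s=cv2.imread("pics/scene0.png")
def crop(im,x,y,w,h,f,n): cv2.imwrite(n,cv2.resize(im[y:y+h,x:x+w],None,fx=f,fy=f,interpolation=cv2.INTER_CUBIC))
crop(t,90,225,250,130,3.2,"pics/c1.png")
crop(t,420,170,110,150,4,"pics/c2.png")
crop(s,280,180,190,120,4.2,"pics/c3.png")
crop(s,110,265,100,60,8,"pics/c4.png")
E
```

```text
(no output)
```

View pics/c1.png

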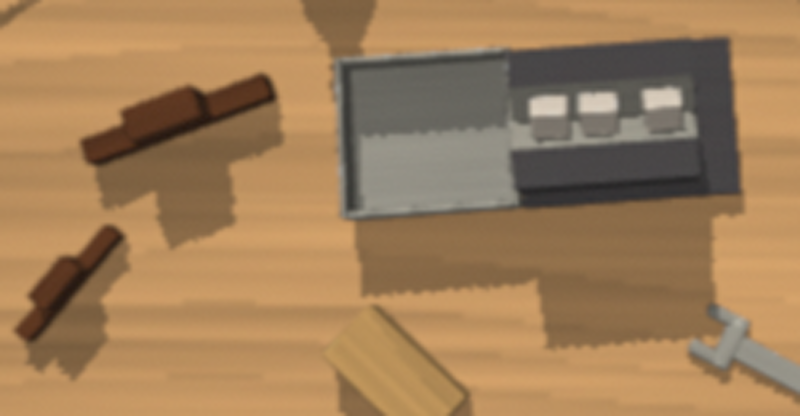

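View pics/c2.png

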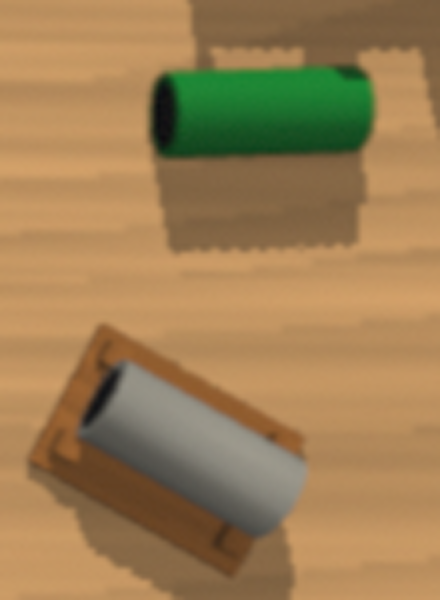

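View pics/c3.png

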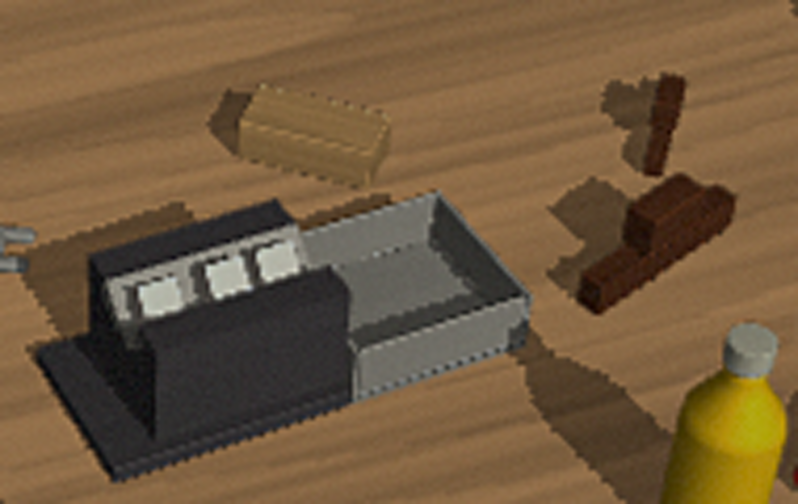

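View pics/c4.png

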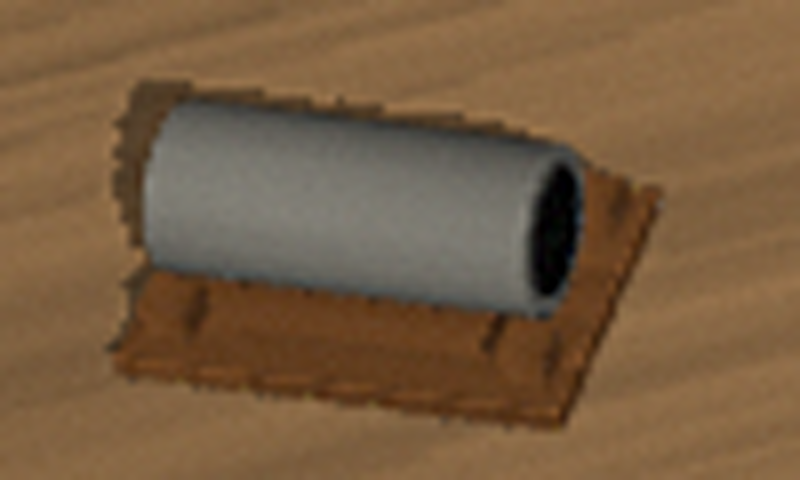

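```bash
cat > h.py <<'E'
from workcell import get_obs, camera
import cv2,numpy as np
from scipy.optimize import least_squares
from scipy.spatial.transform import Rotation as Rn
def cal(name):
    c=camera(name); f=240/np.tan(np.radians(c["fov_y"])/2)
    return dict(f=f,c=np.array([c["cx"],c["cy"]]),R=np.array(c["R"]) if "R" in c else None,t=np.array(c["t"]) if "t" in c else None,img=c["img"],T=np.array(c["tool_from_camera"]) if "tool_from_camera" in c else None)
def wristcal():
    o=get_obs(); k=cal("wrist"); Rt=Rn.from_quat(o["ee_rot"]).as_matrix(); T=k["T"]
    Rw=Rt@T[:3,:3]; tw=Rt@T[:3,3]+np.array(o["position"])
    k["R"]=Rw.T; k["t"]=-Rw.T@tw; return k,o
def proj(k,X):
    p=np.atleast_2d(X)@k["R"].T+k["t"]; return k["f"]*p[:,:2]/p[:,2:]+k["c"]
def ray(k,uv):
    d=np.append((np.array(uv)-k["c"])/k["f"],1); return -k["R"].T@k["t"],k["R"].T@d
def atz(k,uv,z):
    o,d=ray(k,uv); return o+d*(z-o[2])/d[2]
def world(p,L):
    x,y,a=p[:3]; c,s=np.cos(a),np.sin(a); L=np.atleast_2d(L)
    return np.c_[x+c*L[:,0]-s*L[:,1],y+s*L[:,0]+c*L[:,1],L[:,2]]
def fit(obs,p0):  # obs: list of (k, uv, local)
    def r(p): return np.concatenate([(proj(k,world(p,l))[0]-uv) for k,uv,l in obs])
    s=least_squares(r,p0,loss="soft_l1",f_scale=2,x_scale=[.01,.01,.05]); return s.x,r(s.x).reshape(-1,2)
def un(uv,x0,y0,f): return (np.array(uv)+.5)/f-.5+np.array([x0,y0])
E
python3 - <<'E'
from h import *
t=cal("top"); s=cal("scene")
A=lambda u,v:un((u,v),90,225,3.2); C=lambda u,v:un((u,v),280,180,4.2)
m=1e-3
def solve(F):
    obs=[(t,A(730,38),[-90,-55,12]),(t,A(742,193),[-90,55,12]),(t,A(338,60),[F,-54,40]),(t,A(345,217),[F,54,40]),
    (s,C(113,469),[-90,-55,12]),(s,C(37,350),[-90,55,12]),(s,C(527,300),[F,-54,40]),(s,C(436,194),[F,54,40]),
    (s,C(155,333),[-60,-45,80]),(s,C(90,258),[-60,45,80]),(s,C(277,202),[60,45,80])]
    obs=[(k,u,np.array(l)*m) for k,u,l in obs]
    return fit(obs,[.5,.0,1.57])
for F in (174,178,182):
    p,r=solve(F); print(F,p.round(4),np.abs(r).mean()); print(r.round(1).tolist())
D=lambda u,v:un((u,v),420,170,4)
E_=lambda u,v:un((u,v),110,265,8)
# stick grip top z=54
print("stick grip top corners top view",[atz(t,A(*q),.054).round(3).tolist() for q in((122,115),(190,87),(205,103),(137,138))])
print("blade",[atz(t,A(*q),.024).round(3).tolist() for q in((82,142),(262,76),(274,92),(95,160))])
print("scene grip",[atz(s,C(*q),.054).round(3).tolist() for q in((627,203),(683,175),(702,188),(650,213))])
# tube end silhouettes
print("tube top-line",[atz(t,D(*q),.058).round(3).tolist() for q in((110,398),(285,505))])
print("tube mid rect z=.033",[atz(t,D(*q),.033).round(3).tolist() for q in((122,362),(80,437),(305,470),(262,537))])
print("tube scene",[atz(s,E_(*q),.033).round(3).tolist() for q in((190,98),(150,265),(555,142),(545,318))])
print("board",[atz(t,D(*q),.008).round(3).tolist() for q in((102,323),(30,463),(302,437),(235,577))])
o=get_obs(); print(Rn.from_quat(o["ee_rot"]).as_matrix().round(3))
E
```

```text
174 [0.5423 0.0517 1.6482] 0.7057137917214672
[[0.3, -0.1], [0.1, 0.7], [1.2, -0.7], [0.8, 0.5], [0.6, 0.2], [-0.0, -0.9], [0.6, -0.2], [-0.1, -0.5], [0.8, 4.7], [0.1, -1.0], [0.5, -0.9]]
178 [0.5426 0.0503 1.65  ] 0.746980514318378
[[0.8, -0.3], [0.8, 0.4], [0.0, -0.6], [-0.4, 0.7], [0.1, 0.5], [-0.6, -0.6], [1.5, -0.6], [0.7, -0.8], [0.3, 5.0], [-0.5, -0.7], [-0.0, -0.7]]
182 [0.5429 0.049  1.6509] 1.0833436976297823
[[1.4, -0.5], [1.4, 0.3], [-1.3, -0.5], [-1.6, 0.7], [-0.4, 0.7], [-1.0, -0.4], [2.4, -0.9], [1.6, -1.1], [-0.1, 5.2], [-0.9, -0.5], [-0.5, -0.5]]
stick grip top corners top view [[0.541, 0.368, 0.054], [0.56, 0.325, 0.054], [0.549, 0.315, 0.054], [0.526, 0.357, 0.054]]
blade [[0.525, 0.405, 0.024], [0.572, 0.287, 0.024], [0.561, 0.278, 0.024], [0.513, 0.395, 0.024]]
scene grip [[0.539, 0.316, 0.054], [0.527, 0.361, 0.054], [0.542, 0.365, 0.054], [0.552, 0.324, 0.054]]
tube top-line [[0.53, -0.307, 0.058], [0.474, -0.399, 0.058]]
tube mid rect z=.033 [[0.552, -0.323, 0.033], [0.51, -0.298, 0.033], [0.494, -0.422, 0.033], [0.457, -0.396, 0.033]]
tube scene [[0.441, -0.401, 0.033], [0.505, -0.421, 0.033], [0.495, -0.306, 0.033], [0.562, -0.322, 0.033]]
board [[0.576, -0.321, 0.008], [0.497, -0.278, 0.008], [0.513, -0.432, 0.008], [0.435, -0.39, 0.008]]
[[-0.     0.903  0.43 ]
 [ 0.001  0.43  -0.903]
 [-1.    -0.    -0.001]]
```

play_rows(increments="0 0.044 -0.0015 -0.07;0 0.044 -0.0015 -0.07;0 0.044 -0.0015 -0.07;0 0.044 -0.0015 -0.07;0 0.044 -0.0015 -0.07;0 0.044 -0.0015 -0.07;0 0.044 -0.0015 -0.07;0 0.044 -0.0015 -0.07;0 0.044 -0.0015 -0.07;0 0.044 -0.0015 -0.07;0 0.044 -0.0015 -0.07;0 0.044 -0.0015 -0.07;0 0.044 -0.0015 -0.07;0 0.044 -0.0015 -0.07;0 0.044 -0.0015 -0.07;0 0.044 -0.0015 -0.07;0 0.044 -0.0015 -0.07;0 0.044 -0.0015 -0.07;0 0.044 -0.0015 -0.07;0 0.044 -0.0015 -0.07", hand=-1, squeeze=60)

```text
clock: 2.25
position: [0.5985, 0.1956, 0.2334]
ee_rot: [-0.11, 0.7, 0.11, 0.697]
ft_force: [1.3, 0.6, 0.1]
grip_width: 0.999
```

```bash
cat >> h.py <<'E'
def state():
    o=get_obs(); M=Rn.from_quat(o["ee_rot"]).as_matrix(); psi=np.arctan2(M[1,1],M[0,1])
    print("t",round(o["clock"],2),"pos",np.round(o["position"],4),"psi",round(np.degrees(psi),2),"tilt",M[2].round(4),"F",np.round(o["ft_force"],2),"grip",round(o["grip_width"],3)); return o,np.array(o["position"]),psi
def go(target,psit=None,n=None,vmax=.045):
    o,p,psi=state(); d=np.array(target)-p; dps=0 if psit is None else (psit-psi+np.pi)%(2*np.pi)-np.pi
    n=n or int(max(np.ceil(np.linalg.norm(d)/vmax),np.ceil(abs(dps)/.12),1))
    rows=[]
    for i in range(n):
        a=psi+dps*i/n; w=d/n; rows.append("%.4f %.4f %.4f %.4f"%(-w[2],np.cos(a)*w[0]+np.sin(a)*w[1],np.sin(a)*w[0]-np.cos(a)*w[1],-dps/n))
    print(n,"rows"); print(";".join(rows))
E
python3 - <<'E'
from h import *
state(); k,o=wristcal(); cv2.imwrite("pics/w1.png",k["img"])
A=lambda u,v:un((u,v),90,225,3.2); t=cal("top")
c,s=np.cos(1.649),np.sin(1.649)
for q in((662,95),(598,100),(549,103),(662,102),(598,105),(549,107)):
    w=atz(t,A(*q),.088)[:2]-[.5424,.051]; print(q,(np.array([[c,s],[-s,c]])@w).round(4))
E
```

```text
t 2.25 pos [0.5985 0.1956 0.2334] psi 107.87 tilt [-1.e+00  8.e-04 -5.e-03] F [1.28 0.55 0.15] grip 0.999
(662, 95) [-0.0381 -0.0088]
(598, 100) [ 0.003  -0.0083]
(549, 103) [ 0.0343 -0.0085]
(662, 102) [-0.0378 -0.0043]
(598, 105) [ 0.0032 -0.0051]
(549, 107) [ 0.0345 -0.0059]
```

View pics/w1.png

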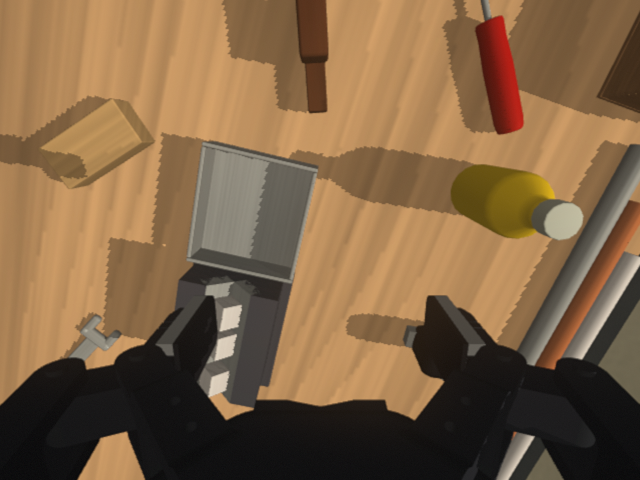

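```bash
python3 - <<'E'
from h import *
go([.543,.300,.21],np.radians(112.2))
E
```

```text
t 2.35 pos [0.5956 0.2022 0.2339] psi 108.45 tilt [-1.      0.0047 -0.0049] F [-0.2  -0.53  0.34] grip 1.004
3 rows
0.0080 0.0365 -0.0063 -0.0218;0.0080 0.0366 -0.0055 -0.0218;0.0080 0.0367 -0.0047 -0.0218
```

play_rows(increments="0.008 0.0365 -0.006 -0.022;0.008 0.0365 -0.0055 -0.022;0.008 0.0365 -0.005 -0.022;0 0 0 0")

```text
clock: 2.75
position: [0.5412, 0.303, 0.2092]
ee_rot: [-0.136, 0.696, 0.138, 0.692]
ft_force: [-0.6, 0.8, 0.9]
grip_width: 1.003
```

```bash
python3 - <<'E'
from h import *
state(); k,o=wristcal(); cv2.imwrite("pics/w2.png",k["img"]); np.save("k2.npy",k,allow_pickle=True)
E
```

```text
t 2.75 pos [0.5412 0.303  0.2092] psi 112.33 tilt [-1.      0.005  -0.0046] F [-0.58  0.8   0.93] grip 1.003
```

View pics/w2.png

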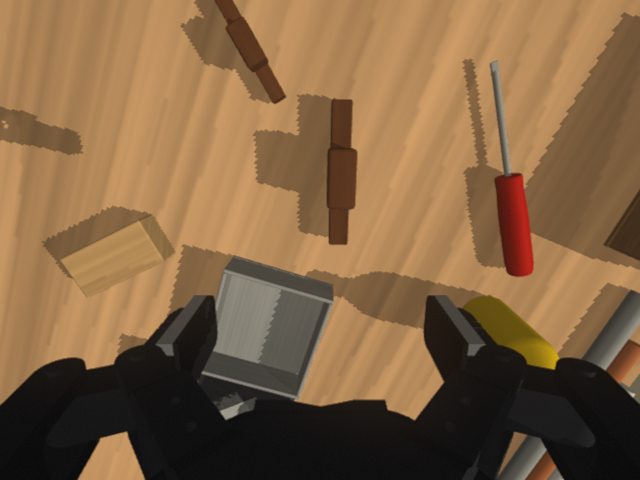

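```bash
python3 - <<'E'
import cv2
i=cv2.imread("pics/w2.png")[85:260,290:400]; cv2.imwrite("pics/c5.png",cv2.resize(i,None,fx=3.4,fy=3.4,interpolation=cv2.INTER_CUBIC))
E
```

```text
(no output)
```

View pics/c5.png

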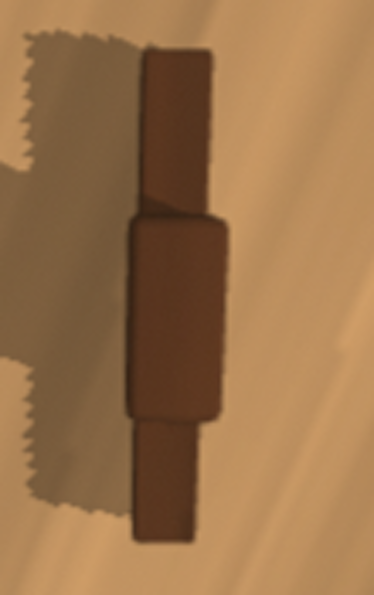

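```bash
python3 - <<'E'
from h import *
k=np.load("k2.npy",allow_pickle=True).item(); t=cal("top"); s=cal("scene")
A=lambda u,v:un((u,v),90,225,3.2); C=lambda u,v:un((u,v),280,180,4.2); W=lambda u,v:un((u,v),290,85,3.4)
w=[(k,W(132,214),[25,12,54]),(k,W(228,214),[25,-12,54]),(k,W(221,420),[-25,-12,54]),(k,W(127,418),[-25,12,54]),
(k,W(142,50),[65,9,24]),(k,W(212,50),[65,-9,24]),(k,W(135,541),[-65,9,24]),(k,W(196,541),[-65,-9,24])]
ts=[(t,A(122,115),[25,-12,54]),(t,A(190,87),[-25,-12,54]),(t,A(205,103),[-25,12,54]),(t,A(137,138),[25,12,54]),
(s,C(627,203),[-25,-12,54]),(s,C(683,175),[25,12,54])]
ts=[(a,b,np.array(c)*1e-3) for a,b,c in ts]; w=[(a,b,np.array(c)*1e-3) for a,b,c in w]
# (fix handedness of top labels: yaw 112 -> +y local is toward -x world)
for nm,ob in(("wrist",w),("ts",ts),("both",w+ts)):
    p,r=fit(ob,[.543,.341,1.958]); print(nm,p.round(4),np.degrees(p[2]).round(1),np.abs(r).mean().round(2)); print(r.round(1).tolist())
# height check: grip-top centre triangulated wrist/top
u1=np.mean([b for _,b,_ in w[:4]],0); u2=np.mean([b for _,b,_ in ts[:4]],0)
o1,d1=ray(k,u1); o2,d2=ray(t,u2); q=np.linalg.lstsq(np.c_[d1,-d2],o2-o1,rcond=None)[0]; print("grip top centre",o1+d1*q[0],o2+d2*q[1])
p,r=fit(w,[.543,.341,1.958])
go([p[0],p[1],.12],p[2]); 
E
```

```text
wrist [0.545  0.3445 1.9515] 111.8 0.64
[[-0.9, -0.2], [0.8, 0.0], [0.6, 0.9], [-0.3, 1.3], [-0.3, -1.4], [0.3, -1.2], [-0.6, 0.3], [0.4, 0.5]]
ts [0.5423 0.3408 1.9357] 110.9 2.22
[[-0.1, -1.7], [1.6, -1.1], [0.4, 4.5], [-1.3, 1.8], [6.8, 5.1], [-1.3, -1.0]]
both [0.5449 0.3442 1.9517] 111.8 1.44
[[-1.2, 0.0], [0.6, 0.3], [0.4, 1.2], [-0.6, 1.5], [-0.5, -1.1], [0.0, -0.9], [-0.8, 0.6], [0.2, 0.7], [-1.7, -2.7], [-0.1, -2.5], [-1.1, 3.0], [-2.7, 0.7], [8.7, 5.5], [0.2, -0.7]]
grip top centre [0.54545738 0.34461403 0.04426221] [0.54505422 0.3446233  0.04422329]
t 2.9 pos [0.5458 0.2969 0.2099] psi 111.79 tilt [-1.      0.0015 -0.003 ] F [ 0.25 -0.88  0.51] grip 0.999
3 rows
0.0300 0.0148 0.0056 -0.0001;0.0300 0.0148 0.0056 -0.0001;0.0300 0.0148 0.0056 -0.0001
```

```bash
python3 - <<'E'
from h import *
for i in range(5):
    state(); print(np.abs(get_obs()["joint_velocities"]).max()); k,o=wristcal()
cv2.imwrite("pics/w3.png",k["img"]); np.save("k3.npy",k,allow_pickle=True)
i=k["img"][85:260,290:400]; cv2.imwrite("pics/c6.png",cv2.resize(i,None,fx=3.4,fy=3.4,interpolation=cv2.INTER_CUBIC))
state()
E
```

```text
t 2.9 pos [0.5458 0.2969 0.2099] psi 111.79 tilt [-1.      0.0015 -0.003 ] F [ 0.25 -0.88  0.51] grip 0.999
0.01944768329025789
t 2.95 pos [0.5463 0.2963 0.21  ] psi 111.72 tilt [-1.      0.0014 -0.0028] F [-0.32 -0.47  0.01] grip 0.996
0.012395162221610695
t 3.0 pos [0.5464 0.296  0.21  ] psi 111.69 tilt [-1.      0.0015 -0.0028] F [-0.36 -0.   -0.79] grip 1.001
0.005454192583922873
t 3.05 pos [0.5464 0.2961 0.2101] psi 111.69 tilt [-1.      0.0017 -0.0027] F [ 0.34 -0.13 -0.17] grip 0.995
0.004522145843925826
t 3.1 pos [0.5463 0.2963 0.2101] psi 111.7 tilt [-1.      0.0018 -0.0027] F [-0.42  0.01  0.22] grip 0.998
0.006830468118881399
t 3.15 pos [0.5461 0.2965 0.21  ] psi 111.73 tilt [-1.      0.0019 -0.0028] F [-0.33  0.48 -0.26] grip 0.997
```

View pics/c6.png

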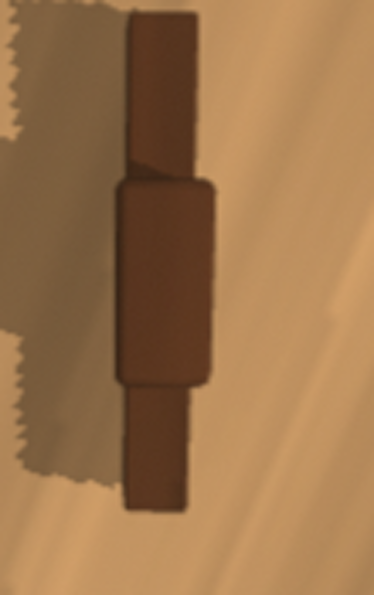

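```bash
python3 - <<'E'
from h import *
k=np.load("k3.npy",allow_pickle=True).item(); t=cal("top")
A=lambda u,v:un((u,v),90,225,3.2); W=lambda u,v:un((u,v),290,85,3.4)
w=[(k,W(117,180),[25,12,54]),(k,W(214,181),[25,-12,54]),(k,W(210,384),[-25,-12,54]),(k,W(116,383),[-25,12,54]),
(k,W(128,12),[65,9,24]),(k,W(197,13),[65,-9,24]),(k,W(124,511),[-65,9,24]),(k,W(187,511),[-65,-9,24])]
w=[(a,b,np.array(c)*1e-3) for a,b,c in w]
p,r=fit(w,[.543,.341,1.958]); print(p.round(4),np.degrees(p[2]).round(1)); print(r.round(1).tolist())
u1=np.mean([b for _,b,_ in w[:4]],0); u2=np.mean([A(*q) for q in((122,115),(190,87),(205,103),(137,138))],0)
o1,d1=ray(k,u1); o2,d2=ray(t,u2); q=np.linalg.lstsq(np.c_[d1,-d2],o2-o1,rcond=None)[0]; print("grip top centre",o1+d1*q[0],o2+d2*q[1])
# free height via wrist alone
f=lambda P:np.concatenate([proj(k,world(P,l)+[0,0,P[3]])[0]-uv for k,uv,l in w])
print(least_squares(f,[*p,0]).x.round(4))
go([p[0],p[1],.12],p[2])
E
```

```text
[0.5449 0.3439 1.948 ] 111.6
[[-0.7, -0.8], [0.9, -1.1], [0.5, 1.5], [-0.7, 1.8], [-0.5, -0.6], [0.5, -0.9], [-0.2, 0.5], [0.2, 0.6]]
grip top centre [0.54525875 0.34421028 0.04537924] [0.54493614 0.34423278 0.04535331]
[ 0.5452  0.3438  1.9477 -0.0052]
t 3.2 pos [0.546  0.2968 0.2101] psi 111.74 tilt [-1.      0.0021 -0.0027] F [ 0.42  0.41 -0.16] grip 1.0
3 rows
0.0300 0.0147 0.0055 0.0008;0.0300 0.0147 0.0055 0.0008;0.0300 0.0147 0.0055 0.0008
```

play_rows(increments="0.03 0.0147 0.0055 0.001;0.03 0.0147 0.0055 0.001;0.03 0.0147 0.0055 0.001;0.03 0 0 0;0.025 0 0 0;0 0 0 0;0 0 0 0;0 0 0 0")

```text
clock: 4.0
position: [0.5491, 0.3434, 0.0638]
ee_rot: [-0.129, 0.694, 0.131, 0.696]
ft_force: [0.5, 0.0, 0.2]
grip_width: 1.0
```

```bash
python3 - <<'E'
from h import *
state(); k,o=wristcal(); cv2.imwrite("pics/w4.png",k["img"]); go([.5449,.3439,.036],1.948)
E
```

```text
t 4.0 pos [0.5491 0.3434 0.0638] psi 111.17 tilt [-1.      0.0019  0.0029] F [0.52 0.04 0.24] grip 1.0
t 4.05 pos [0.5495 0.3436 0.0643] psi 111.16 tilt [-1.      0.002   0.0039] F [ 0.41 -0.1   0.1 ] grip 1.004
1 rows
0.0283 0.0019 -0.0042 -0.0078
```

View pics/w4.png

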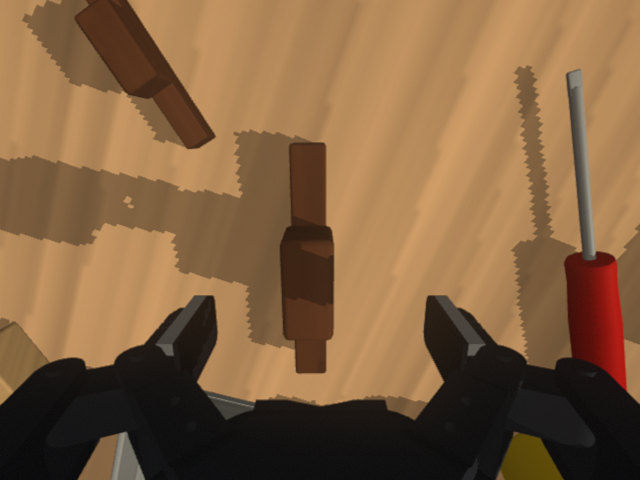

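```bash
python3 - <<'E'
from h import *
k,o=wristcal(); P=np.array(o["position"])
print("tcp",proj(k,P), "grasp",proj(k,P+[0,0,.011]))
p=np.array([.5449,.3439,1.948])
print(proj(k,world(p,np.array([[25,12,54],[25,-12,54],[-25,-12,54],[-25,12,54],[65,9,24],[65,-9,24],[-65,9,24],[-65,-9,24]])*1e-3)).round(1))
W=(k,)
uv=[(283,241),(332,241),(332,340),(285,340),(290,143),(326,143)]
L=np.array([[25,12,54],[25,-12,54],[-25,-12,54],[-25,12,54],[65,9,24],[65,-9,24]])*1e-3
for sel in (range(6),):
    ob=[(k,np.array(uv[i]),L[i]) for i in sel]
    q,r=fit(ob,p); print(q,r.round(1).tolist())
    f=lambda P:np.concatenate([proj(k,world(P,l)+[0,0,P[3]])[0]-u for k,u,l in ob])
    print(least_squares(f,[*p,0]).x.round(4))
E
```

```text
tcp [[315.42781062 308.38723376]] grasp [[315.22506729 321.53690697]]
[[277.3 240.7]
 [333.1 240.2]
 [332.9 342.3]
 [281.7 342.8]
 [287.  143.1]
 [324.4 142.8]
 [294.6 374. ]
 [325.5 373.6]]
[0.54552772 0.34430037 1.94203838] [[-3.7, -0.8], [3.1, -1.0], [2.1, 2.1], [-2.0, 2.4], [-0.7, -0.3], [0.8, -0.4]]
[ 0.5458  0.3435  1.9417 -0.0033]
```

play_rows(increments="0.014 0.001 -0.002 -0.007;0.014 0.001 -0.002 0;0 0 0 0;0 0 0 0")

```text
clock: 4.5
position: [0.5457, 0.3444, 0.0358]
ee_rot: [-0.131, 0.692, 0.134, 0.697]
ft_force: [0.7, 0.1, 0.1]
grip_width: 1.002
```

```bash
python3 - <<'E'
from h import *
go([.5455,.3442,.036],1.943)
E
```

```text
t 4.5 pos [0.5457 0.3444 0.0358] psi 111.58 tilt [-1.      0.002   0.0072] F [0.69 0.1  0.13] grip 1.002
1 rows
-0.0002 -0.0001 -0.0003 0.0044
```

play_rows(increments="0 0 0 0;0 0 0 0;0 0 0 0;0 0 0 0;0 0 0 0;0 0 0 0;0 0 0 0;0 0 0 0", hand=1, squeeze=70)

```text
clock: 5.3
position: [0.5461, 0.3447, 0.0366]
ee_rot: [-0.131, 0.692, 0.134, 0.697]
ft_force: [0.3, 0.1, -1.0]
grip_width: 0.266
```

```bash
python3 - <<'E'
from h import *
state(); k,o=wristcal(); cv2.imwrite("pics/w5.png",k["img"])
E
```

```text
t 5.3 pos [0.5461 0.3447 0.0366] psi 111.57 tilt [-1.      0.0022  0.0082] F [ 0.32  0.09 -1.05] grip 0.266
```

View pics/w5.png

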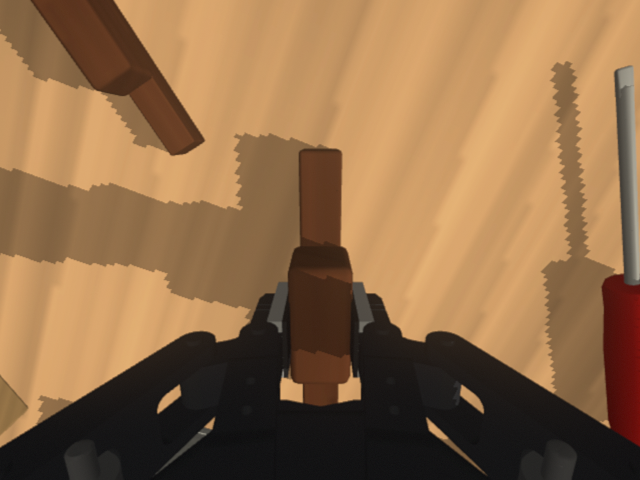

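play_rows(increments="-0.02 0 0 0;-0.04 0 0 0;-0.045 0 0 0;-0.045 0 0 0;-0.03 0 0 0;0 0 0 0")

```text
clock: 5.95
position: [0.5434, 0.343, 0.2211]
ee_rot: [-0.132, 0.694, 0.133, 0.695]
ft_force: [0.3, 0.2, -1.0]
grip_width: 0.269
```

```bash
python3 - <<'E'
from h import *
go([.5533,-.0886,.22],1.649,n=11)
E
```

```text
t 5.95 pos [0.5434 0.343  0.2211] psi 111.62 tilt [-1.      0.0019  0.0029] F [ 0.3   0.18 -1.01] grip 0.269
11 rows
0.0001 -0.0368 -0.0136 0.0272;0.0001 -0.0372 -0.0126 0.0272;0.0001 -0.0375 -0.0116 0.0272;0.0001 -0.0378 -0.0106 0.0272;0.0001 -0.0381 -0.0095 0.0272;0.0001 -0.0383 -0.0085 0.0272;0.0001 -0.0385 -0.0075 0.0272;0.0001 -0.0387 -0.0064 0.0272;0.0001 -0.0389 -0.0054 0.0272;0.0001 -0.0390 -0.0043 0.0272;0.0001 -0.0391 -0.0032 0.0272
```

play_rows(increments="0 -0.037 -0.0135 0.027;0 -0.037 -0.0125 0.027;0 -0.0375 -0.0115 0.027;0 -0.038 -0.0105 0.027;0 -0.038 -0.0095 0.027;0 -0.0385 -0.0085 0.027;0 -0.0385 -0.0075 0.027;0 -0.0385 -0.0065 0.027;0 -0.039 -0.0055 0.027;0 -0.039 -0.0045 0.027;0 -0.039 -0.003 0.027;0 0 0 0;0 0 0 0;0 0 0 0")

```text
clock: 7.35
position: [0.546, -0.1059, 0.207]
ee_rot: [-0.023, 0.711, 0.026, 0.703]
ft_force: [-0.2, 0.2, -0.5]
grip_width: 0.266
```

```bash
python3 - <<'E'
from h import *
state(); k,o=wristcal(); cv2.imwrite("pics/w6.png",k["img"]);np.save("k6.npy",k,allow_pickle=True);go([.5533,-.0886,.22],1.649)
E
```

```text
t 7.35 pos [ 0.546  -0.1059  0.207 ] psi 93.95 tilt [-0.9999  0.005  -0.0112] F [-0.22  0.19 -0.48] grip 0.266
t 7.4 pos [ 0.5461 -0.1052  0.2071] psi 94.0 tilt [-0.9999  0.0053 -0.0111] F [-0.14  0.7  -0.62] grip 0.268
1 rows
-0.0129 0.0161 0.0083 -0.0084
```

View pics/w6.png

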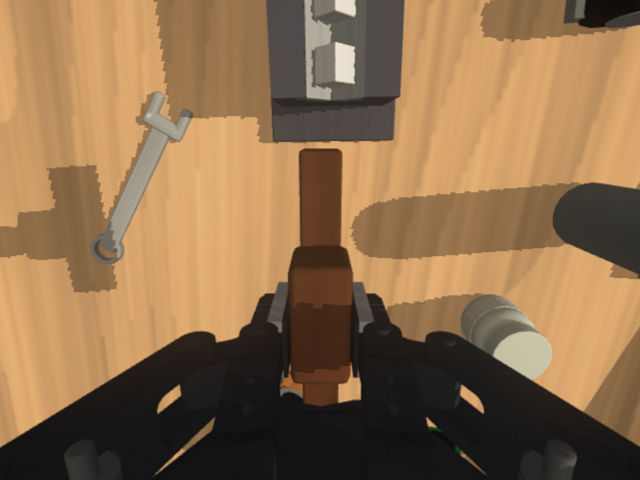

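```bash
python3 - <<'E'
import cv2
i=cv2.imread("pics/w6.png")[0:160,250:420]; cv2.imwrite("pics/c7.png",cv2.resize(i,None,fx=4.5,fy=3.7,interpolation=cv2.INTER_CUBIC))
E
```

View pics/c7.png

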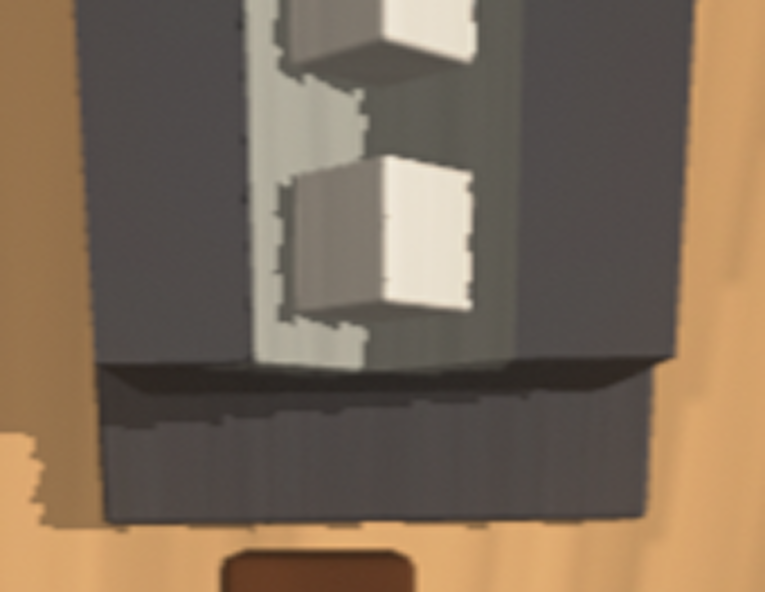

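```bash
python3 - <<'E'
from h import *
k=np.load("k6.npy",allow_pickle=True).item()
U=lambda u,v:np.array([(u+.5)/4.5-.5+250,(v+.5)/3.7-.5])
L=[((97,363),[-60,45,80]),((675,356),[-60,-45,80]),((253,361),[-60,20,80]),((515,360),[-60,-20,80]),((105,521),[-90,55,12]),((645,516),[-90,-55,12])]
lines=[((76,0),45),((243,0),20),((523,0),-20),((694,0),-45)]
def r(P):
    o=[proj(k,world(P,np.array(l)*1e-3))[0]-U(*u) for u,l in L]
    o+=[proj(k,world(P,[P[3],y*1e-3,.08]))[0]-U(*u) for u,y in lines]
    o+=[proj(k,world(P,[P[4]+s*.012,0,.088]))[0]-U(*u) for u,s in(((383,157),1),((385,303),-1))]
    return np.concatenate(o)
s=least_squares(r,[.5424,.051,1.649,0,-.038],loss="soft_l1",f_scale=1.5); print(s.x.round(4)); print(s.fun[:0],r(s.x).reshape(-1,2).round(1).tolist())
p=s.x
state()
# stick lead end seen at (300,150),(341,150) crop (222,560),(413,558)
for d in (0,): 
  a=[atz(k,q,get_obs()["position"][2]-.0366+.024) for q in((300,150),(341,150))]; print(np.array(a).round(4))
  m=np.mean(a,0); dd=m[:2]-p[:2]; c,sn=np.cos(p[2]),np.sin(p[2]); print("lead end in vee",c*dd[0]+sn*dd[1],-sn*dd[0]+c*dd[1])
  dd=np.array(get_obs()["position"])[:2]-p[:2]; print("tcp in vee",c*dd[0]+sn*dd[1],-sn*dd[0]+c*dd[1])
E
```

```text
[ 5.4580e-01  5.2100e-02  1.6481e+00 -1.2000e-03 -3.9600e-02]
[] [[-1.0, -0.4], [0.1, 0.1], [0.2, -0.3], [-0.5, -0.6], [-1.2, 0.8], [0.4, 1.1], [-0.6, 1.0], [0.7, 0.4], [0.0, -0.4], [0.7, -0.9], [0.6, -0.3], [0.0, 0.3]]
t 7.4 pos [ 0.5461 -0.1052  0.2071] psi 94.0 tilt [-0.9999  0.0053 -0.0111] F [-0.14  0.7  -0.62] grip 0.268
[[ 0.5353 -0.0412  0.1945]
 [ 0.552  -0.04    0.1945]]
lead end in vee -0.0922959326311571 0.009265496903851398
tcp in vee -0.15690776371099344 0.011800660478803257
```

```bash
cat >> h.py <<'E'
VEE=np.array([.5458,.0521,1.6481])
def vw(x,y,z): return world(VEE,[x,y,z])[0]
def invee(P):
    d=np.array(P)[:2]-VEE[:2]; c,s=np.cos(VEE[2]),np.sin(VEE[2]); return np.array([c*d[0]+s*d[1],-s*d[0]+c*d[1]]).round(4)
E
python3 - <<'E'
from h import *
go(vw(-.15,.0015,.14),VEE[2],n=2)
E
```

```text
t 7.4 pos [ 0.5461 -0.1052  0.2071] psi 94.0 tilt [-0.9999  0.0053 -0.0111] F [-0.14  0.7  -0.62] grip 0.268
2 rows
0.0335 0.0035 0.0051 -0.0037;0.0335 0.0034 0.0052 -0.0037
```

play_rows(increments="0.0335 0.0035 0.005 -0.004;0.0335 0.0035 0.005 -0.004;0 0 0 0;0 0 0 0;0 0 0 0")

```text
clock: 7.9
position: [0.5565, -0.0915, 0.1412]
ee_rot: [-0.029, 0.709, 0.032, 0.704]
ft_force: [1.1, 0.2, -1.4]
grip_width: 0.272
```

```bash
python3 - <<'E'
from h import *
o,p,psi=state(); print(invee(p)); k,o=wristcal(); cv2.imwrite("pics/w7.png",k["img"]);np.save("k7.npy",k,allow_pickle=True)
i=k["img"][0:240,220:440];cv2.imwrite("pics/c8.png",cv2.resize(i,None,fx=2.5,fy=2.5,interpolation=cv2.INTER_CUBIC))
E
```

```text
t 7.9 pos [ 0.5565 -0.0915  0.1412] psi 94.95 tilt [-1.      0.0057 -0.0076] F [ 1.15  0.17 -1.39] grip 0.272
[-0.144   0.0004]
```

View pics/c8.png

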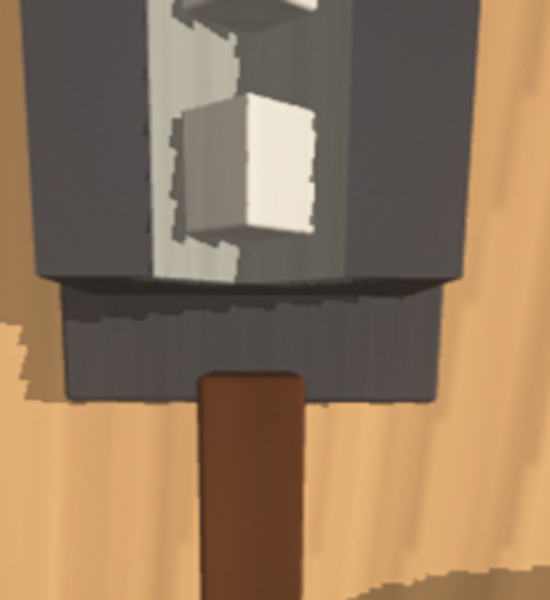

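play_rows(increments="0.01 0 0 0.009;0.011 0 0 0;0.009 0 0 0;0 0 0 0;0 0 0 0")

```text
clock: 8.45
position: [0.5576, -0.0923, 0.1116]
ee_rot: [-0.025, 0.708, 0.028, 0.705]
ft_force: [0.5, -0.6, -1.0]
grip_width: 0.266
```

```bash
python3 - <<'E'
from h import *
o,p,psi=state(); print(invee(p)); k,o=wristcal(); cv2.imwrite("pics/w8.png",k["img"])
i=k["img"][0:240,220:440];cv2.imwrite("pics/c9.png",cv2.resize(i,None,fx=2.5,fy=2.5,interpolation=cv2.INTER_CUBIC))
E
```

```text
t 8.45 pos [ 0.5576 -0.0923  0.1116] psi 94.32 tilt [-1.      0.0038 -0.0032] F [ 0.48 -0.57 -1.05] grip 0.266
[-0.1449 -0.0007]
```

View pics/c9.png

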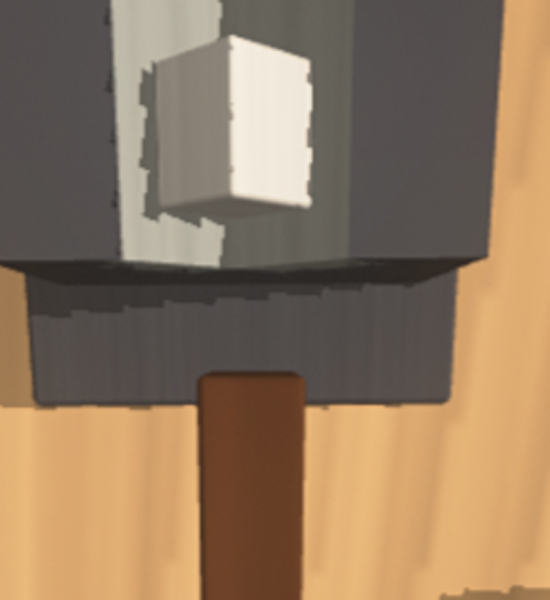

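play_rows(increments="0.002 0 -0.0027 0;0 0 0 0;0 0 0 0;0 0 0 0")

```text
clock: 8.9
position: [0.5549, -0.0927, 0.11]
ee_rot: [-0.025, 0.708, 0.028, 0.706]
ft_force: [0.2, -0.1, -0.8]
grip_width: 0.27
```

```bash
python3 - <<'E'
from h import *
o,p,psi=state(); print(invee(p)); k,o=wristcal(); cv2.imwrite("pics/w8.png",k["img"])
i=k["img"][0:240,220:440];cv2.imwrite("pics/c10.png",cv2.resize(i,None,fx=2.5,fy=2.5,interpolation=cv2.INTER_CUBIC))
E
```

```text
t 8.9 pos [ 0.5549 -0.0927  0.11  ] psi 94.31 tilt [-1.      0.0035 -0.0025] F [ 0.21 -0.13 -0.77] grip 0.27
[-0.145   0.0021]
```

View pics/c10.png

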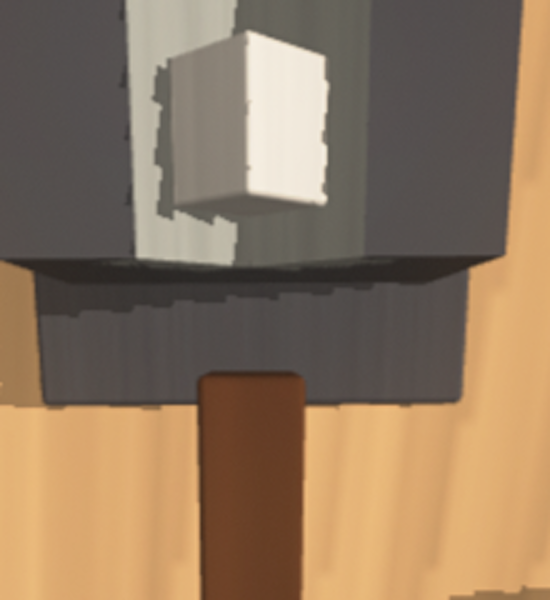

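play_rows(increments="0 0.01 0 0;0 0.01 0 0;0 0.01 0 0;0 0.01 0 0;0 0.01 0 0;0 0 0 0")

```text
clock: 9.55
position: [0.551, -0.0366, 0.1106]
ee_rot: [-0.026, 0.707, 0.029, 0.706]
ft_force: [0.2, 0.8, -0.3]
grip_width: 0.263
```

```bash
python3 - <<'E'
from h import *
o,p,psi=state(); print(invee(p)); k,o=wristcal(); cv2.imwrite("pics/w9.png",k["img"])
i=k["img"][0:240,220:440];cv2.imwrite("pics/c11.png",cv2.resize(i,None,fx=2.5,fy=2.5,interpolation=cv2.INTER_CUBIC))
E
```

```text
t 9.55 pos [ 0.551  -0.0366  0.1106] psi 94.43 tilt [-1.      0.004  -0.0018] F [ 0.24  0.79 -0.34] grip 0.263
[-0.0889  0.0017]
```

View pics/c11.png

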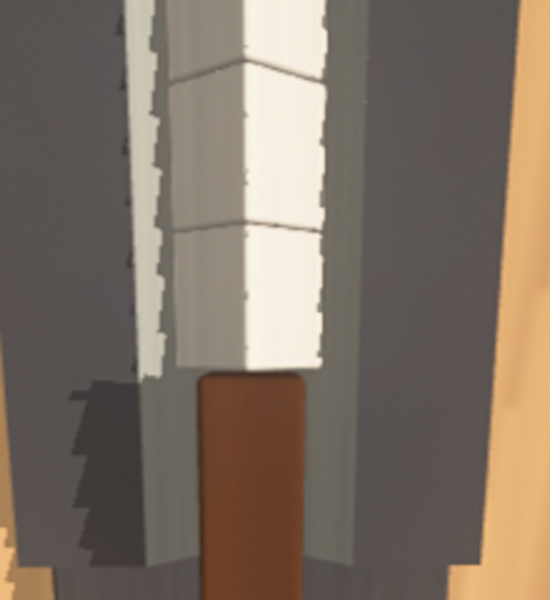

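play_rows(increments="0 0.01 0 0;0 0.01 0 0;0 0.01 0 0;0 0.01 0 0;0 0.01 0 0;0 0.01 0 0;0 0.01 0 0;0 0 0 0;0 0 0 0")

```text
clock: 10.5
position: [0.5451, 0.0384, 0.1107]
ee_rot: [-0.026, 0.707, 0.028, 0.706]
ft_force: [0.3, -0.1, -0.3]
grip_width: 0.273
```

```bash
python3 - <<'E'
from h import *
o,p,psi=state(); print(invee(p)); k,o=wristcal(); cv2.imwrite("pics/w10.png",k["img"])
E
```

```text
t 10.5 pos [0.5451 0.0384 0.1107] psi 94.39 tilt [-1.      0.0034 -0.002 ] F [ 0.26 -0.07 -0.31] grip 0.273
[-0.0136  0.0018]
```

View pics/w10.png

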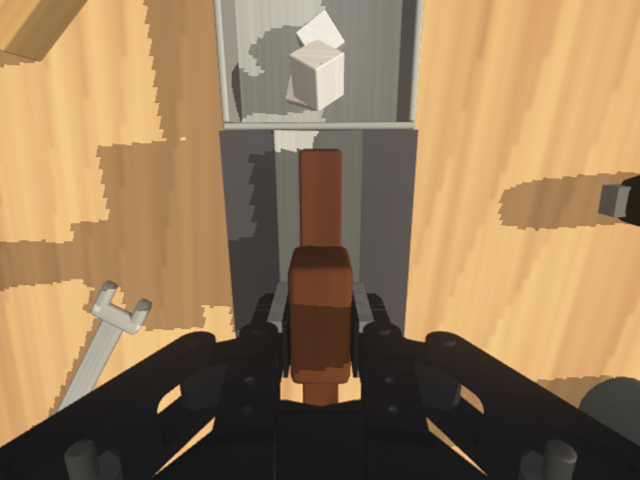

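play_rows(increments="-0.02 0 0 0;-0.04 0 0 0;-0.045 0 0 0;-0.01 0 0 0;0 0 0 0")

```text
clock: 11.05
position: [0.5447, 0.0351, 0.2284]
ee_rot: [-0.025, 0.708, 0.027, 0.705]
ft_force: [-0.3, -0.1, -1.4]
grip_width: 0.268
```

```bash
python3 - <<'E'
from h import *
k,o=wristcal(); cv2.imwrite("pics/w11.png",k["img"])
s=cal("scene")["img"];t=cal("top")["img"]
a=cv2.resize(s[180:300,290:420],None,fx=3,fy=3,interpolation=cv2.INTER_CUBIC);b=cv2.resize(t[230:300,185:335],None,fx=3,fy=3,interpolation=cv2.INTER_CUBIC)
b=cv2.copyMakeBorder(b,0,a.shape[0]-b.shape[0],0,0,0);w=cv2.resize(k["img"][:240,160:480],None,fx=1,fy=1)
cv2.imwrite("pics/c12.png",np.hstack([a,b[:,:400]])); cv2.imwrite("pics/c13.png",cv2.resize(w,None,fx=2.4,fy=2.4))
go([.548,.345,.22],np.radians(111.6),n=8)
E
```

```text
t 11.2 pos [0.5436 0.0353 0.2258] psi 94.21 tilt [-1.      0.0039 -0.009 ] F [ 0.8   0.03 -0.61] grip 0.27
8 rows
0.0007 0.0386 0.0034 -0.0379;0.0007 0.0384 0.0049 -0.0379;0.0007 0.0382 0.0063 -0.0379;0.0007 0.0379 0.0078 -0.0379;0.0007 0.0376 0.0092 -0.0379;0.0007 0.0372 0.0106 -0.0379;0.0007 0.0368 0.0120 -0.0379;0.0007 0.0363 0.0134 -0.0379
```

View pics/c12.png

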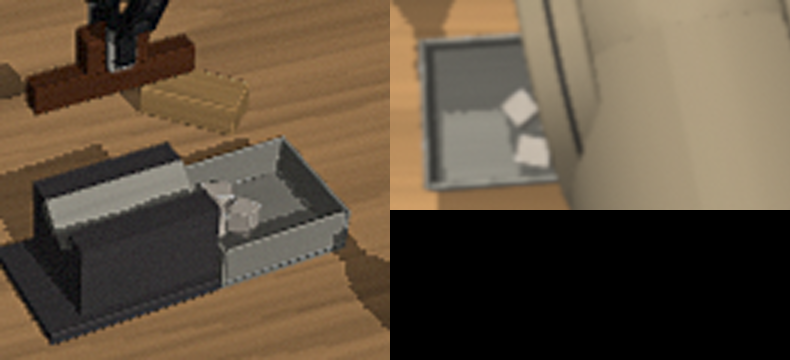

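View pics/c13.png

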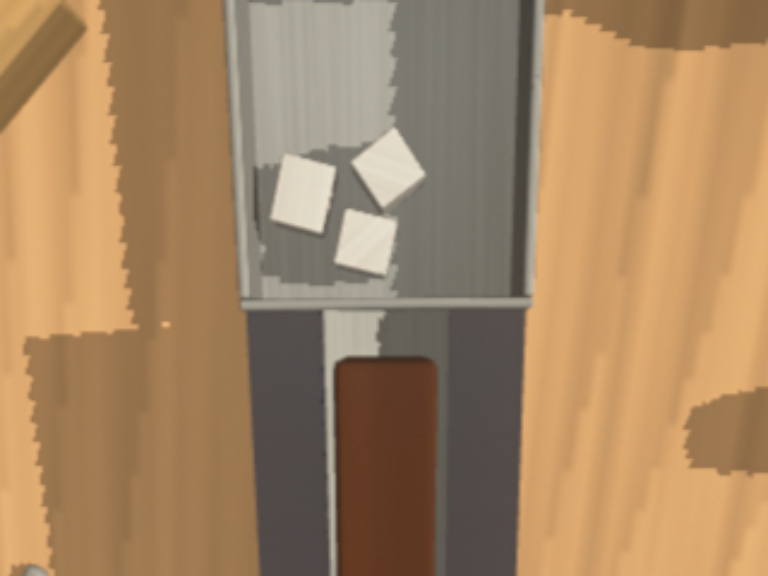

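All three offcuts lie flat in the tray at crop (303,193), (388,168) and (366,242), and the groove is clean. Next I'll lay the stick back down.

play_rows(increments="0 0.0385 0.0035 -0.038;0 0.0385 0.005 -0.038;0 0.038 0.0065 -0.038;0 0.038 0.008 -0.038;0 0.0375 0.009 -0.038;0 0.037 0.0105 -0.038;0 0.037 0.012 -0.038;0 0.036 0.0135 -0.038;0 0 0 0;0 0 0 0;0 0 0 0")

```text
clock: 12.3
position: [0.5415, 0.3501, 0.2034]
ee_rot: [-0.135, 0.707, 0.135, 0.68]
ft_force: [0.1, -0.8, -1.3]
grip_width: 0.266
```

```bash
python3 - <<'E'
from h import *
go([.548,.345,.050],np.radians(111.6),n=5)
E
```

```text
t 12.3 pos [0.5415 0.3501 0.2034] psi 112.05 tilt [-0.9993  0.0079 -0.0375] F [ 0.11 -0.85 -1.35] grip 0.266
5 rows
0.0307 -0.0014 0.0008 0.0016;0.0307 -0.0014 0.0008 0.0016;0.0307 -0.0014 0.0008 0.0016;0.0307 -0.0014 0.0008 0.0016;0.0307 -0.0014 0.0008 0.0016
```

play_rows(increments="0.03 -0.0015 0.001 0;0.03 -0.0015 0.001 0;0.03 -0.0015 0.001 0;0.03 -0.0015 0.001 0;0.025 -0.0015 0 0;0 0 0 0;0 0 0 0;0 0 0 0")

```text
clock: 13.1
position: [0.5464, 0.3329, 0.0532]
ee_rot: [-0.132, 0.708, 0.129, 0.682]
ft_force: [0.4, 0.4, 0.4]
grip_width: 0.27
```

```bash
python3 - <<'E'
from h import *
state(); k,o=wristcal(); cv2.imwrite("pics/w12.png",k["img"]); s=cal("scene")["img"];a=cv2.resize(s[190:300,360:500],None,fx=5,fy=5,interpolation=cv2.INTER_CUBIC);cv2.imwrite("pics/c14.png",a)
E
```

```text
t 13.1 pos [0.5464 0.3329 0.0532] psi 111.28 tilt [-0.9993  0.0027 -0.0377] F [0.4  0.41 0.4 ] grip 0.27
```

View pics/c14.png

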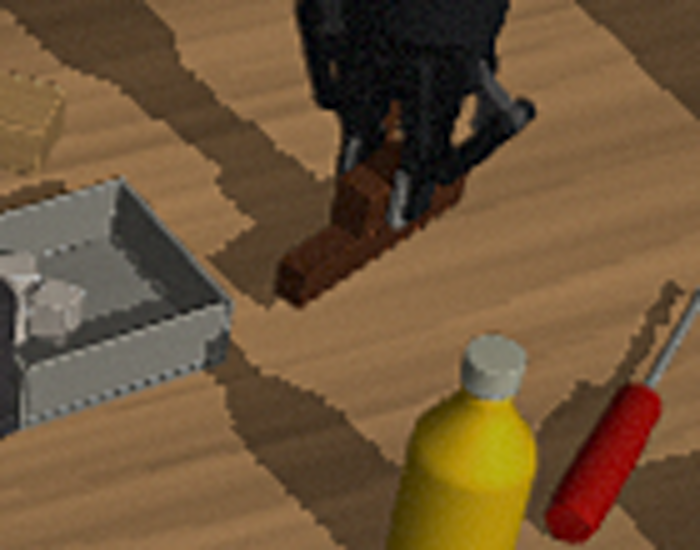

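play_rows(increments="0.008 0.008 0 0;0.006 0.004 0 0;0.002 0 0 0;0 0 0 0;0 0 0 0;0 0 0 0")

```text
clock: 13.8
position: [0.5418, 0.3473, 0.0388]
ee_rot: [-0.132, 0.706, 0.13, 0.683]
ft_force: [0.3, 0.3, -1.2]
grip_width: 0.269
```

```bash
python3 - <<'E'
from h import *
state()
E
```

```text
t 13.8 pos [0.5418 0.3473 0.0388] psi 111.38 tilt [-0.9995  0.004  -0.0329] F [ 0.27  0.34 -1.15] grip 0.269
```

play_rows(increments="0.0015 0 0 0;0 0 0 0;0 0 0 0")

```text
clock: 14.1
position: [0.5421, 0.347, 0.0374]
ee_rot: [-0.132, 0.706, 0.13, 0.683]
ft_force: [0.9, -0.5, -1.5]
grip_width: 0.266
```

play_rows(increments="0 0 0 0;0 0 0 0;0 0 0 0;0 0 0 0;0 0 0 0;0 0 0 0;0 0 0 0", hand=-1)

```text
clock: 14.8
position: [0.5425, 0.3471, 0.038]
ee_rot: [-0.132, 0.706, 0.13, 0.684]
ft_force: [0.4, 0.0, 0.7]
grip_width: 0.998
```

play_rows(increments="-0.02 0 0 0;-0.04 0 0 0;-0.045 0 0 0;-0.045 0 0 0;-0.04 0 0 0;-0.02 0 0 0;0 0 0 0;0 0 0 0")

```text
clock: 15.6
position: [0.548, 0.3483, 0.2547]
ee_rot: [-0.132, 0.707, 0.13, 0.682]
ft_force: [-0.6, 0.2, 0.4]
grip_width: 0.998
```

```bash
python3 - <<'E'
from h import *
state(); k,o=wristcal(); cv2.imwrite("pics/w13.png",k["img"])
E
```

```text
t 15.6 pos [0.548  0.3483 0.2547] psi 111.38 tilt [-0.9994  0.004  -0.0345] F [-0.6   0.23  0.37] grip 0.998
```

View pics/w13.png

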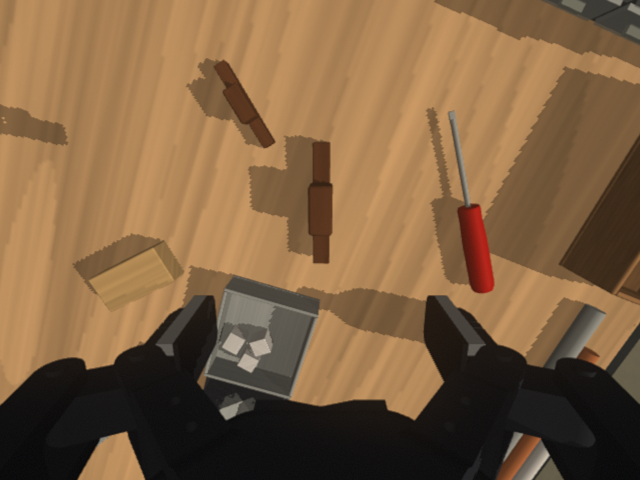

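```bash
cat >> h.py <<'E'
def arc(target,psit,n):
    o,p,psi=state(); t=np.array(target); r0,a0=np.hypot(*p[:2]),np.arctan2(p[1],p[0]); r1,a1=np.hypot(*t[:2]),np.arctan2(t[1],t[0])
    dps=(psit-psi+np.pi)%(2*np.pi)-np.pi; rows=[]
    P=lambda s:np.array([(r0+s*(r1-r0))*np.cos(a0+s*(a1-a0)),(r0+s*(r1-r0))*np.sin(a0+s*(a1-a0)),p[2]+s*(t[2]-p[2])])
    for i in range(n):
        a=psi+dps*i/n; w=P((i+1)/n)-P(i/n); rows.append("%.4f %.4f %.4f %.4f"%(-w[2],np.cos(a)*w[0]+np.sin(a)*w[1],np.sin(a)*w[0]-np.cos(a)*w[1],-dps/n))
    print(";".join(rows))
E
python3 - <<'E'
from h import *
arc([.48,-.40,.22],np.radians(60),19)
E
```

```text
t 15.65 pos [0.548  0.3484 0.2546] psi 111.39 tilt [-0.9994  0.0041 -0.0347] F [-0.41  0.25 -0.48] grip 0.995
0.0018 -0.0427 0.0056 0.0472;0.0018 -0.0427 0.0047 0.0472;0.0018 -0.0427 0.0039 0.0472;0.0018 -0.0427 0.0031 0.0472;0.0018 -0.0427 0.0023 0.0472;0.0018 -0.0426 0.0014 0.0472;0.0018 -0.0425 0.0006 0.0472;0.0018 -0.0425 -0.0002 0.0472;0.0018 -0.0424 -0.0010 0.0472;0.0018 -0.0423 -0.0018 0.0472;0.0018 -0.0421 -0.0026 0.0472;0.0018 -0.0420 -0.0034 0.0472;0.0018 -0.0418 -0.0042 0.0472;0.0018 -0.0416 -0.0050 0.0472;0.0018 -0.0415 -0.0058 0.0472;0.0018 -0.0413 -0.0066 0.0472;0.0018 -0.0410 -0.0074 0.0472;0.0018 -0.0408 -0.0081 0.0472;0.0018 -0.0406 -0.0089 0.0472
```

play_rows(increments="0 -0.0427 0.0056 0.047;0 -0.0427 0.0047 0.047;0 -0.0427 0.004 0.047;0 -0.0427 0.003 0.047;0 -0.0427 0.0023 0.047;0 -0.0426 0.0014 0.047;0 -0.0425 0.0006 0.047;0 -0.0425 0 0.047;0 -0.0424 -0.001 0.047;0 -0.0423 -0.002 0.047;0 -0.042 -0.0026 0.047;0 -0.042 -0.0034 0.047;0 -0.042 -0.0042 0.047;0 -0.0416 -0.005 0.047;0 -0.0415 -0.006 0.047;0 -0.0413 -0.0066 0.047;0 -0.041 -0.0074 0.047;0 -0.041 -0.008 0.047;0 -0.0406 -0.009 0.047;0 0 0 0")

```text
clock: 17.65
position: [0.4537, -0.4277, 0.2313]
ee_rot: [0.185, 0.708, -0.201, 0.651]
ft_force: [0.1, -0.7, 0.4]
grip_width: 1.003
```

play_rows(increments="0 0 0 0;0 0 0 0;0 0 0 0")

```text
clock: 17.95
position: [0.4527, -0.4267, 0.2277]
ee_rot: [0.186, 0.71, -0.2, 0.649]
ft_force: [-0.2, 0.7, 0.9]
grip_width: 1.0
```

```bash
python3 - <<'E'
from h import *
state(); k,o=wristcal(); cv2.imwrite("pics/w14.png",k["img"]); np.save("k14.npy",k,allow_pickle=True)
E
```

```text
t 17.95 pos [ 0.4527 -0.4267  0.2277] psi 58.37 tilt [-0.9961 -0.0434 -0.0771] F [-0.18  0.75  0.95] grip 1.0
```

View pics/w14.png

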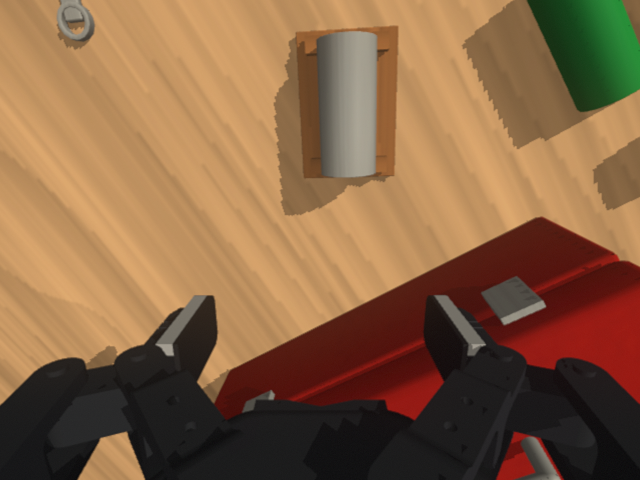

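```bash
python3 - <<'E'
import cv2
i=cv2.imread("pics/w14.png")[15:195,270:420]; cv2.imwrite("pics/c15.png",cv2.resize(i,None,fx=3.3,fy=3.3,interpolation=cv2.INTER_CUBIC))
from h import *
print(np.round(get_obs()["joint_pos"],3))
E
```

```text
[ 0.86   0.397 -0.275  1.411  0.154  1.425  0.02 ]
```

View pics/c15.png

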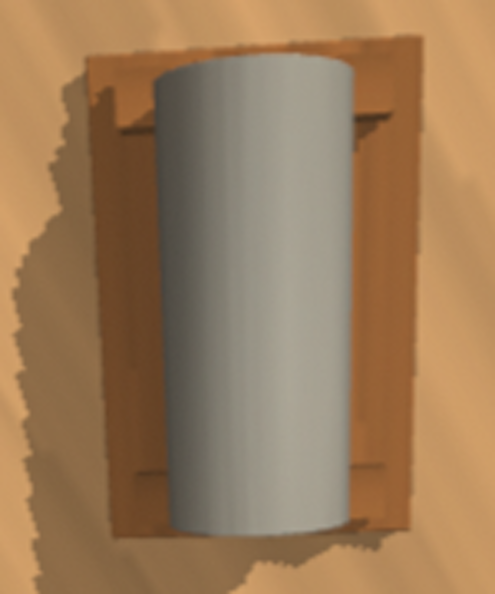

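play_rows(increments="0 0.03 0.03 0;0 0.03 0.03 0;0 0 0 0;0 0 0 0")

```text
clock: 18.4
position: [0.5392, -0.4037, 0.2195]
ee_rot: [0.185, 0.711, -0.199, 0.649]
ft_force: [-1.1, -0.9, -0.3]
grip_width: 1.005
```

```bash
python3 - <<'E'
from h import *
state(); print(np.round(get_obs()["joint_pos"],3))
E
```

```text
t 18.4 pos [ 0.5392 -0.4037  0.2195] psi 58.59 tilt [-0.996  -0.0429 -0.0779] F [-1.14 -0.91 -0.26] grip 1.005
[ 0.746  0.523 -0.29   1.253  0.182  1.467 -0.09 ]
```

```bash
cat >> h.py <<'E'
def rows(P0,M,wps,psi0,dps,n,f):
    out=[];
    for i in range(n):
        w=f((i+1)/n)-f(i/n); R=M@Rn.from_rotvec([-dps*i/n,0,0]).as_matrix(); v=R.T@w
        out.append("%.4f %.4f %.4f %.4f"%(*v,-dps/n))
    print(n,"rows");print(";".join(out))
def go(target,psit=None,n=None,vmax=.045):
    o,p,psi=state(); M=Rn.from_quat(o["ee_rot"]).as_matrix(); d=np.array(target)-p; dps=0 if psit is None else (psit-psi+np.pi)%(2*np.pi)-np.pi
    n=n or int(max(np.ceil(np.linalg.norm(d)/vmax),np.ceil(abs(dps)/.12),1))
    rows(p,M,None,psi,dps,n,lambda s:p+s*d)
def arc(target,psit,n):
    o,p,psi=state(); M=Rn.from_quat(o["ee_rot"]).as_matrix(); t=np.array(target); r0,a0=np.hypot(*p[:2]),np.arctan2(p[1],p[0]); r1,a1=np.hypot(*t[:2]),np.arctan2(t[1],t[0])
    dps=(psit-psi+np.pi)%(2*np.pi)-np.pi
    P=lambda s:np.array([(r0+s*(r1-r0))*np.cos(a0+s*(a1-a0)),(r0+s*(r1-r0))*np.sin(a0+s*(a1-a0)),p[2]+s*(t[2]-p[2])])
    rows(p,M,None,psi,dps,n,P)
E
python3 - <<'E'
from h import *
k=np.load("k14.npy",allow_pickle=True).item(); U=lambda u,v:un((u,v),270,15,3.3)
ob=[(k,U(87,57),np.array([.065,.045,.008])),(k,U(422,37),np.array([.065,-.045,.008])),(k,U(410,528),np.array([-.065,-.045,.008])),(k,U(113,535),np.array([-.065,.045,.008]))]
p,r=fit(ob,[.503,-.36,1.03]); print("rest",p.round(4),np.degrees(p[2]).round(1),r.round(1).tolist())
def bis(a,b):
    o,d1=ray(k,U(*a)); _,d2=ray(k,U(*b)); d=d1/np.linalg.norm(d1)+d2/np.linalg.norm(d2); return o,d,d1,d2
pts=[]
for v,ul,ur in((100,157.5,352.5),(500,171,348.5)):
    o,d,d1,d2=bis((ul,v),(ur,v)); q=o+d*(.033-o[2])/d[2]; pts.append(q)
    ang=np.arccos(d1@d2/np.linalg.norm(d1)/np.linalg.norm(d2)); print(q.round(4),"radius check (at slant)",np.linalg.norm(q-o)*np.sin(ang/2))
ax=pts[0]-pts[1]; print("tube yaw",np.degrees(np.arctan2(ax[1],ax[0])))
# ends: far end top silhouette z~.058 , near end
for q,z in(((255,54),.058),((255,54),.033),((262,535),.058),((262,535),.033)): print(q,z,atz(k,U(*q),z).round(4))
E
```

```text
rest [ 0.5083 -0.3569  1.0546] 60.4 [[-0.7, -0.6], [0.8, -1.1], [0.4, 1.0], [-0.6, 1.5]]
[ 0.5319 -0.3159  0.033 ] radius check (at slant) 0.02422403747025001
[ 0.4831 -0.4016  0.033 ] radius check (at slant) 0.024400282698548638
tube yaw 60.292506804175126
(255, 54) 0.058 [ 0.5346 -0.3119  0.058 ]
(255, 54) 0.033 [ 0.5372 -0.3073  0.033 ]
(262, 535) 0.058 [ 0.4807 -0.407   0.058 ]
(262, 535) 0.033 [ 0.4788 -0.4103  0.033 ]
```

```bash
python3 - <<'E'
from h import *
go([.5077,-.3592,.11],np.radians(60.3),n=5)
E
```

```text
t 18.4 pos [ 0.5392 -0.4037  0.2195] psi 58.59 tilt [-0.996  -0.0429 -0.0779] F [-1.14 -0.91 -0.26] grip 1.005
5 rows
0.0224 0.0052 -0.0083 -0.0060;0.0224 0.0053 -0.0083 -0.0060;0.0224 0.0053 -0.0082 -0.0060;0.0224 0.0054 -0.0082 -0.0060;0.0224 0.0054 -0.0082 -0.0060
```

play_rows(increments="0.0224 0.005 -0.008 -0.006;0.0224 0.005 -0.008 -0.006;0.0224 0.0055 -0.008 -0.006;0.0224 0.0055 -0.008 -0.006;0.0224 0.0055 -0.008 -0.006;0 0 0 0;0 0 0 0;0 0 0 0")

```text
clock: 19.2
position: [0.5065, -0.3593, 0.1101]
ee_rot: [0.173, 0.712, -0.189, 0.654]
ft_force: [-0.3, 0.5, -0.1]
grip_width: 0.999
```

```bash
python3 - <<'E'
from h import *
state(); k,o=wristcal(); cv2.imwrite("pics/w15.png",k["img"]);np.save("k15.npy",k,allow_pickle=True); go([.5077,-.3592,.029],np.radians(60.3),n=4)
E
```

```text
t 19.2 pos [ 0.5065 -0.3593  0.1101] psi 60.41 tilt [-0.9963 -0.0423 -0.0745] F [-0.27  0.49 -0.13] grip 0.999
t 19.25 pos [ 0.5068 -0.3596  0.1105] psi 60.41 tilt [-0.9964 -0.0423 -0.0734] F [ 0.54 -0.74 -0.09] grip 1.002
4 rows
0.0203 0.0011 0.0016 0.0005;0.0203 0.0011 0.0016 0.0005;0.0203 0.0011 0.0016 0.0005;0.0203 0.0011 0.0016 0.0005
```

View pics/w15.png

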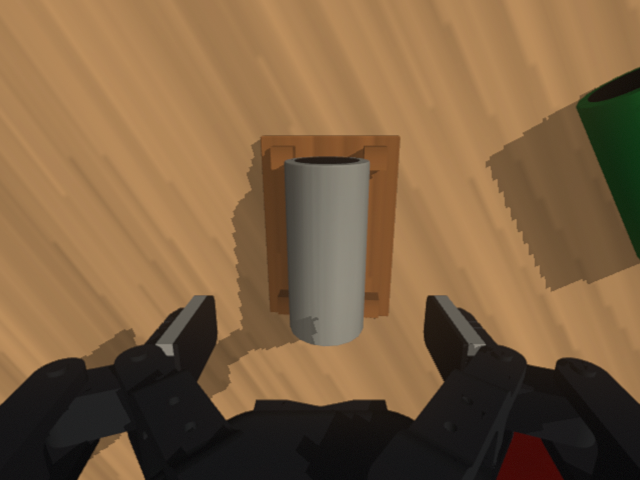

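```bash
python3 - <<'E'
from h import *
k=np.load("k15.npy",allow_pickle=True).item()
c=np.array([.5077,-.3592,np.radians(60.3)])
print(proj(k,world(c,[[.055,0,.058],[.055,0,.033],[-.055,0,.058],[-.055,0,.033],[.055,.025,.033],[.055,-.025,.033],[0,.025,.033],[0,-.025,.033],[-.055,.0,.008]])).round(0))
E
```

```text
[[326. 164.]
 [328. 159.]
 [325. 346.]
 [327. 324.]
 [286. 159.]
 [372. 160.]
 [289. 247.]
 [368. 249.]
 [329. 306.]]
```

play_rows(increments="0.0203 0.001 0.0016 0;0.0203 0.001 0.0016 0;0.0203 0.001 0.0016 0;0.0203 0.001 0.0016 0;0 0 0 0;0 0 0 0;0 0 0 0")

```text
clock: 19.95
position: [0.5135, -0.3654, 0.0359]
ee_rot: [0.173, 0.707, -0.192, 0.659]
ft_force: [-0.2, -0.1, -0.2]
grip_width: 1.0
```

```bash
python3 - <<'E'
from h import *
go([.5077,-.3592,.029],np.radians(60.3),n=1)
E
```

```text
t 19.95 pos [ 0.5135 -0.3654  0.0359] psi 60.19 tilt [-0.9973 -0.0439 -0.0584] F [-0.16 -0.14 -0.21] grip 1.0
1 rows
0.0072 0.0027 -0.0077 -0.0019
```

play_rows(increments="0.0035 0.0014 -0.004 0;0.0035 0.0014 -0.004 0;0 0 0 0;0 0 0 0")

```text
clock: 20.35
position: [0.5084, -0.3594, 0.032]
ee_rot: [0.172, 0.705, -0.193, 0.66]
ft_force: [-0.0, 0.8, 0.9]
grip_width: 0.999
```

```bash
python3 - <<'E'
from h import *
go([.5077,-.3592,.029],np.radians(60.3),n=1)
E
```

```text
t 20.35 pos [ 0.5084 -0.3594  0.032 ] psi 60.17 tilt [-0.9976 -0.0443 -0.0538] F [-0.04  0.78  0.93] grip 0.999
1 rows
0.0030 -0.0001 -0.0005 -0.0023
```

play_rows(increments="0.0035 0 0 0;0 0 0 0;0 0 0 0")

```text
clock: 20.65
position: [0.5082, -0.3595, 0.0284]
ee_rot: [0.172, 0.705, -0.193, 0.66]
ft_force: [0.5, 0.1, -0.5]
grip_width: 0.995
```

play_rows(increments="0 0 0 0;0 0 0 0;0 0 0 0;0 0 0 0;0 0 0 0;0 0 0 0;0 0 0 0", hand=1, squeeze=60)

```text
clock: 21.35
position: [0.5058, -0.3582, 0.0286]
ee_rot: [0.172, 0.707, -0.192, 0.658]
ft_force: [-1.4, 0.3, 0.4]
grip_width: 0.563
```

```bash
python3 - <<'E'
from h import *
state(); k,o=wristcal(); cv2.imwrite("pics/w16.png",k["img"]);np.save("k16.npy",k,allow_pickle=True)
E
```

```text
t 21.35 pos [ 0.5058 -0.3582  0.0286] psi 60.17 tilt [-0.9972 -0.0449 -0.0602] F [-1.38  0.28  0.43] grip 0.563
```

View pics/w16.png

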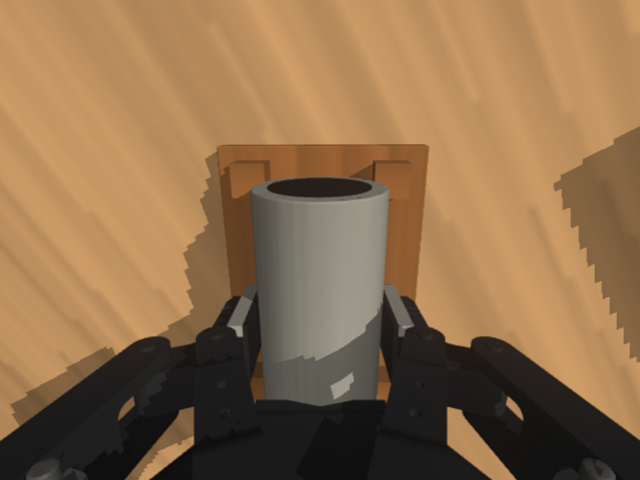

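play_rows(increments="-0.01 0 0 0;-0.02 0 0 0;-0.03 0 0 0;-0.03 0 0 0;-0.03 0 0 0;-0.03 0 0 0;-0.015 0 0 0;0 0 0 0;0 0 0 0")

```text
clock: 22.3
position: [0.5188, -0.3561, 0.2015]
ee_rot: [0.173, 0.707, -0.192, 0.658]
ft_force: [-0.5, 0.9, -3.3]
grip_width: 0.565
```

```bash
python3 - <<'E'
from h import *
t=vw(-.06,.0015,.19); print(t)
arc(t,VEE[2],20)
E
```

```text
[ 0.54893808 -0.00783665  0.19      ]
t 22.3 pos [ 0.5188 -0.3561  0.2015] psi 60.21 tilt [-0.9973 -0.0435 -0.0595] F [-0.52  0.86 -3.32] grip 0.565
20 rows
-0.0001 0.0187 -0.0028 -0.0299;-0.0000 0.0185 -0.0028 -0.0299;0.0000 0.0184 -0.0028 -0.0299;0.0001 0.0183 -0.0028 -0.0299;0.0001 0.0182 -0.0028 -0.0299;0.0001 0.0181 -0.0028 -0.0299;0.0002 0.0180 -0.0028 -0.0299;0.0002 0.0178 -0.0028 -0.0299;0.0003 0.0177 -0.0028 -0.0299;0.0003 0.0176 -0.0028 -0.0299;0.0003 0.0175 -0.0028 -0.0299;0.0004 0.0174 -0.0028 -0.0299;0.0004 0.0173 -0.0027 -0.0299;0.0005 0.0171 -0.0027 -0.0299;0.0005 0.0170 -0.0027 -0.0299;0.0005 0.0169 -0.0027 -0.0299;0.0006 0.0168 -0.0027 -0.0299;0.0006 0.0167 -0.0027 -0.0299;0.0007 0.0166 -0.0027 -0.0299;0.0007 0.0164 -0.0027 -0.0299
```

play_rows(increments="0 0.0187 -0.0028 -0.03;0 0.0185 -0.0028 -0.03;0 0.0184 -0.0028 -0.03;0 0.0183 -0.0028 -0.03;0 0.0182 -0.0028 -0.03;0 0.018 -0.0028 -0.03;0 0.018 -0.0028 -0.03;0 0.0178 -0.0028 -0.03;0 0.0177 -0.0028 -0.03;0 0.0176 -0.0028 -0.03;0 0.0175 -0.0028 -0.03;0 0.0174 -0.0028 -0.03;0 0.0173 -0.0027 -0.03;0 0.017 -0.0027 -0.03;0 0.017 -0.0027 -0.03;0 0.0169 -0.0027 -0.03;0 0.0168 -0.0027 -0.03;0 0.0167 -0.0027 -0.03;0 0.0166 -0.0027 -0.03;0 0 0 0")

```text
clock: 24.3
position: [0.5442, 0.0078, 0.1932]
ee_rot: [-0.037, 0.733, 0.036, 0.678]
ft_force: [-0.3, 0.5, -3.2]
grip_width: 0.562
```

```bash
python3 - <<'E'
from h import *
k,o=wristcal();k,o=wristcal();k,o=wristcal();k,o=wristcal()
o_,p,psi=state(); print(invee(p),np.degrees(VEE[2])); k,o=wristcal(); cv2.imwrite("pics/w17.png",k["img"]);np.save("k17.npy",k,allow_pickle=True)
go(vw(-.01,.0015,.17),VEE[2],n=4)
E
```

```text
t 24.5 pos [0.5449 0.0034 0.1929] psi 95.5 tilt [-0.9969  0.0011 -0.0788] F [-0.07 -0.3  -1.7 ] grip 0.567
[-0.0485  0.0047] 94.42917421551097
t 24.55 pos [0.5449 0.0032 0.1928] psi 95.48 tilt [-0.9969  0.0012 -0.0789] F [ 0.22 -0.45 -3.09] grip 0.57
4 rows
0.0056 0.0096 0.0014 0.0046;0.0056 0.0097 0.0014 0.0046;0.0056 0.0097 0.0013 0.0046;0.0056 0.0097 0.0013 0.0046
```

View pics/w17.png

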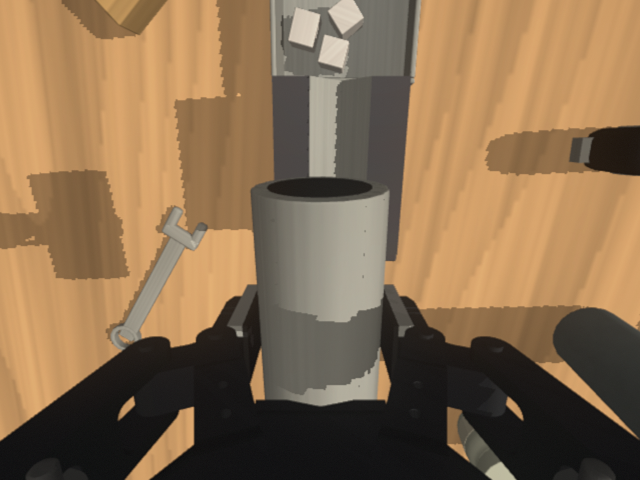

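```bash
sed -i 's/^VEE=.*/VEE=np.array([.5440,.0520,1.6481])/' h.py; python3 - <<'E'
from h import *
o,p,psi=state(); print(invee(p)); go(vw(0,.0004,.125),VEE[2],n=5)
E
```

```text
t 24.55 pos [0.5449 0.0032 0.1928] psi 95.48 tilt [-0.9969  0.0012 -0.0789] F [ 0.22 -0.45 -3.09] grip 0.57
[-0.0487  0.0029]
t 24.55 pos [0.5449 0.0032 0.1928] psi 95.48 tilt [-0.9969  0.0012 -0.0789] F [ 0.22 -0.45 -3.09] grip 0.57
5 rows
0.0135 0.0097 0.0017 0.0037;0.0135 0.0097 0.0017 0.0037;0.0135 0.0097 0.0017 0.0037;0.0135 0.0097 0.0016 0.0037;0.0135 0.0097 0.0016 0.0037
```

play_rows(increments="0.0135 0.0097 0.0017 0.004;0.0135 0.0097 0.0017 0.004;0.0135 0.0097 0.0017 0.004;0.0135 0.0097 0.0016 0.004;0.0135 0.0097 0.0016 0.004;0 0 0 0;0 0 0 0;0 0 0 0")

```text
clock: 25.35
position: [0.5416, 0.0552, 0.1156]
ee_rot: [-0.026, 0.736, 0.024, 0.676]
ft_force: [-1.2, 0.4, -2.6]
grip_width: 0.566
```

```bash
python3 - <<'E'
from h import *
o,p,psi=state(); print(invee(p)); k,o=wristcal(); cv2.imwrite("pics/w18.png",k["img"]);np.save("k18.npy",k,allow_pickle=True)
go(vw(0,.0004,.11),VEE[2],n=2)
s=cal("scene")["img"];a=cv2.resize(s[160:300,270:430],None,fx=4,fy=4,interpolation=cv2.INTER_CUBIC);cv2.imwrite("pics/c18.png",a)
E
```

```text
t 25.35 pos [0.5416 0.0552 0.1156] psi 94.09 tilt [-9.965e-01  5.000e-04 -8.400e-02] F [-1.16  0.4  -2.57] grip 0.566
[0.0034 0.0022]
t 25.4 pos [0.5417 0.055  0.1158] psi 94.07 tilt [-9.965e-01  4.000e-04 -8.360e-02] F [ 0.32  0.34 -2.86] grip 0.563
2 rows
0.0028 -0.0016 0.0011 -0.0031;0.0028 -0.0016 0.0011 -0.0031
```

View pics/w18.png

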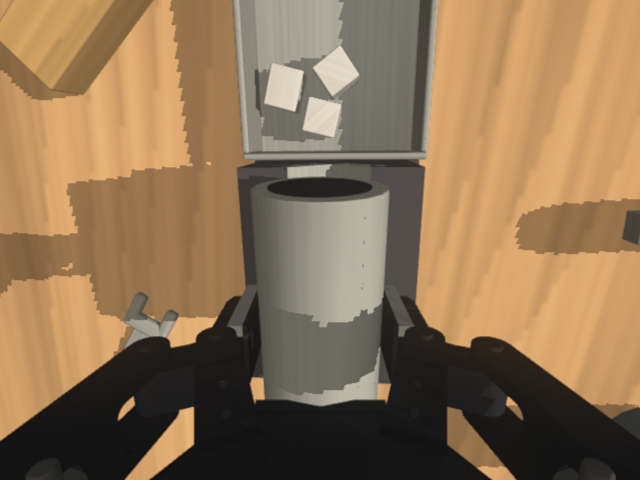

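View pics/c18.png

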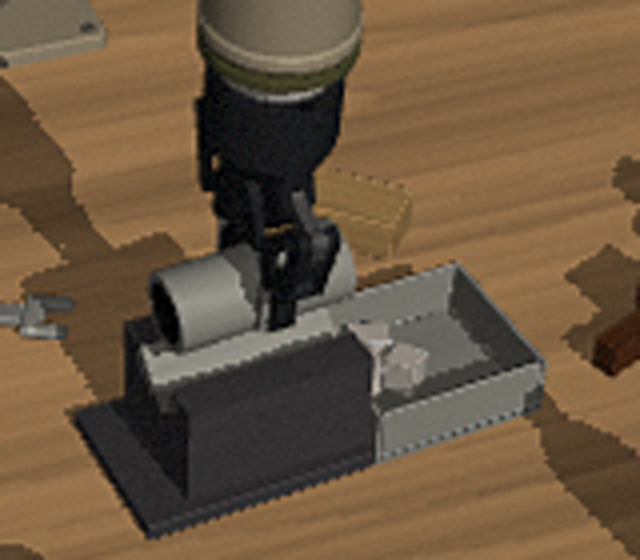

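```bash
python3 - <<'E'
from h import *
k=np.load("k18.npy",allow_pickle=True).item()
print(proj(k,world(VEE,[[.06,.045,.08],[.06,-.045,.08],[.06,.02,.08],[.06,-.02,.08],[.174,.054,.04],[.174,-.054,.04],[.064,.054,.04],[.064,-.054,.04]])).round(1))
i=cv2.imread("pics/w18.png")[140:220,220:440]; cv2.imwrite("pics/c19.png",cv2.resize(i,None,fx=3.6,fy=3.6,interpolation=cv2.INTER_CUBIC))
E
```

```text
[[233.4 166.7]
 [422.2 166.8]
 [284.2 166.8]
 [368.1 166.8]
 [224.4 -68.2]
 [442.5 -80.3]
 [239.6 154.3]
 [425.1 153.8]]
```

View pics/c19.png

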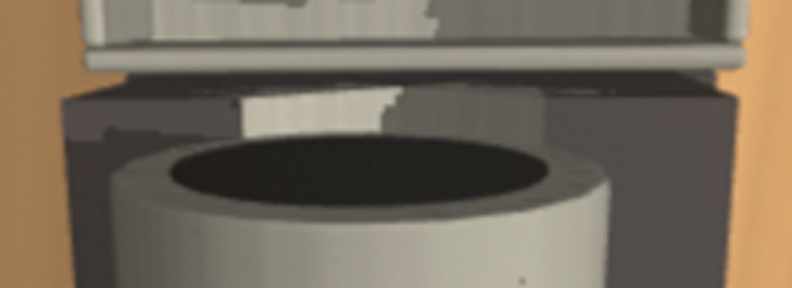

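play_rows(increments="0.006 -0.0015 0.002 0;0.006 -0.0015 0.0015 0;0 0 0 0;0 0 0 0;0 0 0 0")

```text
clock: 25.95
position: [0.5457, 0.0503, 0.1036]
ee_rot: [-0.025, 0.735, 0.023, 0.677]
ft_force: [-0.5, 0.4, -2.1]
grip_width: 0.562
```

```bash
python3 - <<'E'
from h import *
o,p,psi=state(); print(invee(p)); go(vw(0,-.0005,.092),VEE[2],n=3)
E
```

```text
t 25.95 pos [0.5457 0.0503 0.1036] psi 93.92 tilt [-9.967e-01 -5.000e-04 -8.130e-02] F [-0.53  0.41 -2.09] grip 0.562
[-0.0018 -0.0016]
t 25.95 pos [0.5457 0.0503 0.1036] psi 93.92 tilt [-9.967e-01 -5.000e-04 -8.130e-02] F [-0.53  0.41 -2.09] grip 0.562
3 rows
0.0039 0.0006 -0.0000 -0.0030;0.0039 0.0006 -0.0000 -0.0030;0.0039 0.0006 -0.0000 -0.0030
```

play_rows(increments="0.003 0.0005 0 -0.003;0.003 0.0005 0 -0.003;0.003 0 0 -0.003;0 0 0 0;0 0 0 0")

```text
clock: 26.45
position: [0.5448, 0.0514, 0.0943]
ee_rot: [-0.029, 0.735, 0.027, 0.677]
ft_force: [-0.3, -0.2, 0.7]
grip_width: 0.565
```

```bash
python3 - <<'E'
from h import *
o,p,psi=state(); print(invee(p), np.round(o["torque"],2))
E
```

```text
t 26.45 pos [0.5448 0.0514 0.0943] psi 94.49 tilt [-0.9967 -0.     -0.0811] F [-0.35 -0.2   0.72] grip 0.565
[-0.0006 -0.0008] [-0.13  0.03 -0.03]
```

play_rows(increments="0.002 0 0 0;0.002 0 0 0;0 0 0 0;0 0 0 0")

```text
clock: 26.85
position: [0.5443, 0.0518, 0.0926]
ee_rot: [-0.029, 0.735, 0.026, 0.677]
ft_force: [-1.7, -0.2, 0.9]
grip_width: 0.563
```

```bash
python3 - <<'E'
from h import *
o,p,psi=state(); print(invee(p), np.round(o["torque"],2)); k,o=wristcal(); cv2.imwrite("pics/w19.png",k["img"])
s=cal("scene")["img"];a=cv2.resize(s[190:290,280:400],None,fx=5,fy=5,interpolation=cv2.INTER_CUBIC);cv2.imwrite("pics/c20.png",a);state()
E
```

```text
t 26.85 pos [0.5443 0.0518 0.0926] psi 94.49 tilt [-0.9967 -0.0011 -0.0811] F [-1.67 -0.17  0.93] grip 0.563
[-0.0002 -0.0003] [-0.16  0.29 -0.07]
t 26.95 pos [0.5443 0.0519 0.0925] psi 94.5 tilt [-9.967e-01 -9.000e-04 -8.120e-02] F [-2.77 -1.3   2.51] grip 0.566
```

View pics/c20.png

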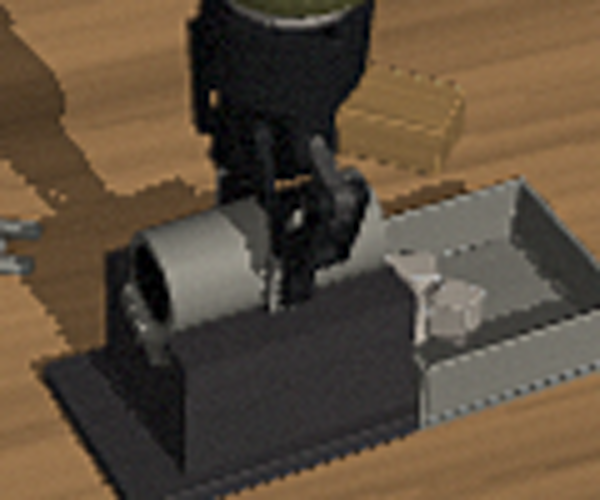

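play_rows(increments="0.003 0 0.0002 0;0.003 0 0.0002 0;0.003 0 0.0002 0")

```text
clock: 27.25
position: [0.5443, 0.0519, 0.0917]
ee_rot: [-0.03, 0.735, 0.025, 0.677]
ft_force: [-18.1, -3.2, 35.7]
grip_width: 0.563
```

```bash
python3 - <<'E'
from h import *
o,p,psi=state(); print(invee(p), np.round(o["torque"],2)); k,o=wristcal();o,p,psi=state();k,o=wristcal();o,p,psi=state()
E
```

```text
t 27.25 pos [0.5443 0.0519 0.0917] psi 94.45 tilt [-0.9967 -0.0049 -0.0814] F [-18.13  -3.24  35.65] grip 0.563
[-0.0001 -0.0003] [-1.01  3.84 -0.11]
t 27.3 pos [0.5443 0.052  0.0916] psi 94.46 tilt [-0.9967 -0.005  -0.0814] F [-17.81  -3.85  36.24] grip 0.564
t 27.35 pos [0.5443 0.052  0.0916] psi 94.45 tilt [-0.9967 -0.0049 -0.0813] F [-17.44  -2.93  36.24] grip 0.566
```

play_rows(increments="0.0013 0 -0.0005 0;0.0013 0 -0.0005 0;0.0013 0 -0.0005 0")

```text
clock: 27.65
position: [0.5437, 0.0519, 0.0913]
ee_rot: [-0.031, 0.733, 0.024, 0.679]
ft_force: [-5.0, -0.4, 14.0]
grip_width: 0.561
```

```bash
python3 - <<'E'
from h import *
for i in range(3):
    o,p,psi=state(); print(invee(p), np.round(o["torque"],2)); k,o=wristcal()
E
```

```text
t 27.65 pos [0.5437 0.0519 0.0913] psi 94.43 tilt [-0.9969 -0.0064 -0.0778] F [-4.96 -0.4  14.04] grip 0.561
[-0.      0.0003] [-0.49  1.13 -0.21]
t 27.7 pos [0.5437 0.052  0.0913] psi 94.44 tilt [-0.9969 -0.0064 -0.0778] F [-5.48  0.05 11.  ] grip 0.562
[-0.      0.0004] [-0.47  1.06 -0.14]
t 27.75 pos [0.5437 0.0519 0.0913] psi 94.44 tilt [-0.9969 -0.0064 -0.0778] F [-5.29 -0.23 11.27] grip 0.565
[-0.      0.0003] [-0.45  1.08 -0.18]
```

play_rows(increments="0.0016 0 -0.0011 0;0.0016 0 -0.0011 0")

```text
clock: 28.0
position: [0.5434, 0.052, 0.0911]
ee_rot: [-0.031, 0.732, 0.024, 0.68]
ft_force: [-3.4, -0.6, 14.2]
grip_width: 0.567
```

```bash
python3 - <<'E'
from h import *
for i in range(3):
    o,p,psi=state(); print(invee(p), np.round(o["torque"],2)); k,o=wristcal()
cv2.imwrite("pics/w20.png",k["img"])
s=cal("scene")["img"];t=cal("top")["img"];a=cv2.resize(s[170:310,280:460],None,fx=4,fy=4,interpolation=cv2.INTER_CUBIC);cv2.imwrite("pics/c21.png",a);cv2.imwrite("pics/t21.png",t)
E
```

```text
t 28.0 pos [0.5434 0.052  0.0911] psi 94.44 tilt [-0.9973 -0.007  -0.0729] F [-3.42 -0.63 14.21] grip 0.567
[0.     0.0006] [-0.54  0.82  0.09]
t 28.05 pos [0.5434 0.052  0.0911] psi 94.45 tilt [-0.9973 -0.007  -0.0727] F [-2.43 -1.08 13.74] grip 0.564
[0.     0.0006] [-0.54  0.68  0.17]
t 28.1 pos [0.5435 0.052  0.0911] psi 94.45 tilt [-0.9973 -0.007  -0.0727] F [-2.29 -1.92 13.91] grip 0.568
[0.     0.0005] [-0.53  0.79  0.17]
```

View pics/c21.png

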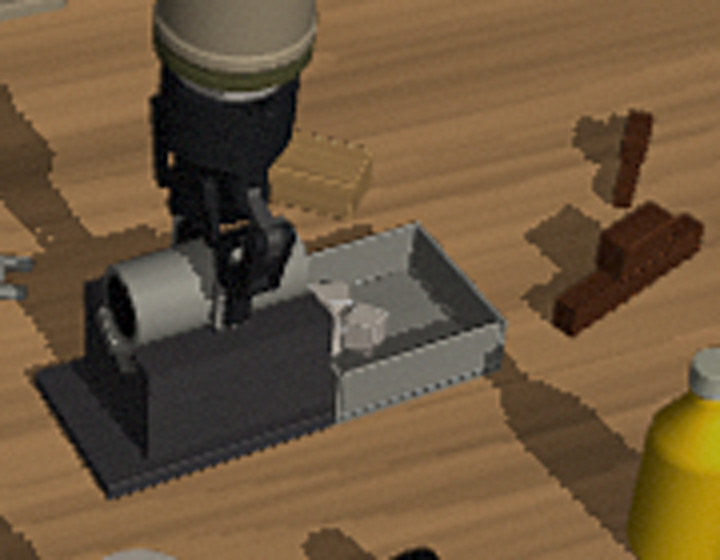

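View pics/w20.png

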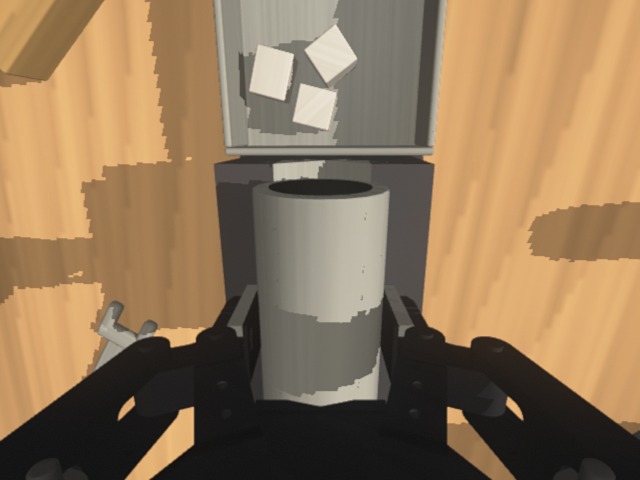

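```bash
python3 - <<'E'
import cv2,numpy as np
a=[cv2.resize(cv2.imread(f"pics/{n}.png")[165:215,240:400],None,fx=5,fy=5,interpolation=cv2.INTER_CUBIC) for n in("w18","w20")]
cv2.imwrite("pics/c22.png",np.vstack(a))
# dark ellipse measure
for n in("w17","w18","w20"):
    g=cv2.cvtColor(cv2.imread(f"pics/{n}.png"),cv2.COLOR_BGR2GRAY)[170:215,255:385]
    m=(cv2.resize(g,None,fx=4,fy=4,interpolation=cv2.INTER_CUBIC)<45).astype(np.uint8)
    c,_=cv2.findContours(m,0,2); c=max(c,key=cv2.contourArea); e=cv2.fitEllipse(c); print(n,[round(x/4,2) for x in(*e[0],*e[1])],e[2])
E
```

```text
w17 [64.43, 17.52, 18.57, 104.54] 89.64781188964844
w18 [64.28, 17.54, 18.38, 104.27] 89.61479949951172
w20 [65.04, 17.24, 14.67, 102.86] 90.0716323852539
```

View pics/c22.png

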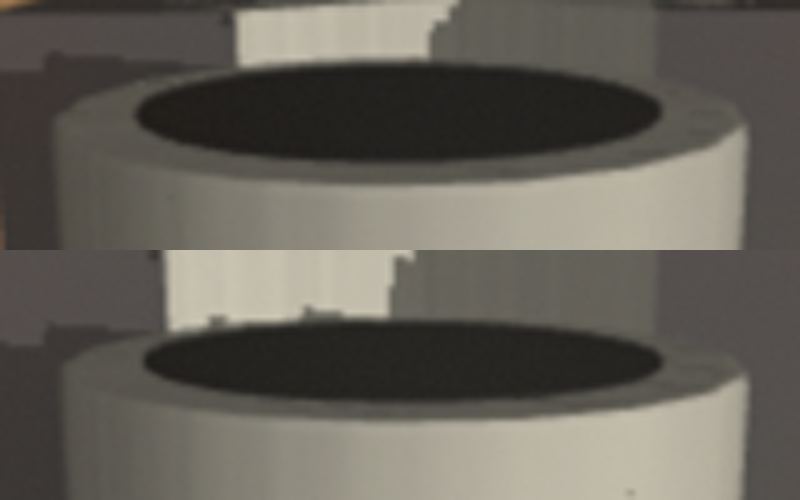

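The bore ellipse flattened from 0.176 to 0.143, so the tube turned about 0.034 rad in the pads and is now level to about 0.004 rad. TCP height is 91.1 mm, which puts the axis at about 95.5 mm, i.e. seated. The force is steady at 14 N down, so I'm handing in.

```bash
python3 - <<'E'
from h import *
o,p,psi=state(); print(invee(p))
from workcell import workorder
print(workorder.hand_in())
E
```

```text
t 28.25 pos [0.5434 0.052  0.0911] psi 94.45 tilt [-0.9973 -0.007  -0.0729] F [-2.72 -0.79 14.09] grip 0.563
[0.     0.0006]
the job is handed in; nothing more can be done
None
```

I swept all three offcuts into the tray with the larger stick and laid the stick back upright on the bench, well clear of the tray. I then took the grey tube from its board, laid it mid-groove and pressed it down. The job was handed in at 28.3 s with the tube still held and pressed; no verdict was reported.

**Last checks, all from my own measurements:**
- **Offcuts:** three separate offcuts lie on the tray floor in the wrist view, and the groove is empty apart from the tube.
- **Tube position:** it is within about 1 mm along and across the block. The axis is at about 95.5 mm against the 95.4 mm wanted, and it is level to about 0.004 rad.
- **Pressing force:** about 14 N down, steady, with 2.7 N sideways. I work that out to more than 4 N on each face, but the face forces are not measured directly.

**What disagreed or went less well:**
- **Block position across the groove:** two wrist views differed by about 1.5 mm. I settled it by the sideways force on contact.
- **Heights of the stick and tube:** these read 3 to 10 mm low against the text, so I used the text's values.
- **Gripper lean:** fast moves left the gripper leaning about 4 degrees, mostly about the tube's axis. The tube was tilted in the pads at first and levelled itself when pressed, with a brief peak of about 36 N.
- **Bystanders:** I did not measure them again at the end. Nothing was touched as far as the pictures showed.

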